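# Set up the product photo of a box of chocolates

### The arm

A 6-joint arm with a two-finger parallel gripper is mounted at the origin on the work surface. World frame = base frame: x ahead of the robot, y to its left, z up, the work surface at z = 0. Lengths are in m, angles in rad, forces in N, time in s.
With the tool pointing down it reaches from about 0.35 to 0.925 m from the base axis. Payload 6.4 kg.
Tool frame: the origin (TCP) lies midway between the tips of the shut fingers; the grasp point (between the pads) lies 19 mm behind it; z points along the fingers, y is the direction in which the jaws open and shut (so a half turn about z gives the same grasp; the last joint's range is limited). The gripper opens to 85 mm and grips with 20 to 120 N. Pads are 22 mm wide; open, the fingers measure 114 mm over their backs; the gripper's body (76 mm by 85 mm) begins 54 mm behind the grasp point. The pads swing forward as they close: fully open they stand 13 mm farther back than shut.
Start: joints at [-0.174, 0.245, 1.558, -0, 1.339, -0.174], TCP at [0.65, 0, 0.231] pointing down, gripper open.
Joint ranges: [-3.13, 3.13], [-1.02, 2.26], [0.13, 2.54], [-0.95, 4.09], [0.21, 2.88], [-2.74, 2.74]. Speed limits (rad/s): [2.57, 2.57, 3.14, 3.14, 3.14, 3.14].

### API

Orientations are given as a rotation vector (axis times angle).
In Python, from cell import robot, vision, spotter gives the robot as it stands.
- The arm moves only by the tool move_arm, never from a script. Its arguments are lists of equal length, an entry for each row: "grip": the opening, from 0 (shut) to 1 (fully open); "travel": the shift along the tool's x, y, z in m, a list of three; "rot": the turn, a rotation vector about the tool's x, y, z in rad, a list of three. In form: {"grip": [grip, ...], "travel": [[dx, dy, dz], ...], "rot": [[wx, wy, wz], ...]}. A call has 1 to 20 rows; each row is the pose to reach, as a shift and turn from the pose measured when the call began, along the tool's axes at that moment; what a row does not reach only later rows make up. A row lasts 1/10 s, in which the tool goes at most 50 mm and 8.59 degrees, less where a joint would pass 70% of its speed; a pose out of reach is approached as far as the arm can. A call with a gripper value outside its range is refused whole. The fingers move at their own pace and stop on an object; the grip force is fixed at half the most. Time passes only in rows, so rows that repeat a pose let the fingers close. It gives the time, the measured TCP pose, the force and the opening at its end, in the units of the state.
- robot.sense(): the state, without advancing time (a new reading comes with each control period).
- vision.snapshot(name): name is "scene" or "side" or "wrist"; returns a dict with "pixels" (400x640x3 uint8, blue, green, red), "fx", "fy", "cx", "cy" (pixels), "xyz" and "rotation" of the camera in the world; the wrist camera has in their place "tool_from_camera" (4x4, takes a point from camera to tool coordinates, whose origin is the TCP and whose axes are the flange's). Camera axes: x right, y down, z forward; pixel columns grow to the right and rows downward; lengths in m; the calibration is good to about 2 mm. A picture is of the moment at which its call begins: read the wrist's pose just before it. There is no depth.
- robot.job_done(): hands the job in, once; it reports no verdict.
Trained networks look in a picture, given as the dict that the camera call returned (one of the last four; its "shot" number tells which), for a name from the list of things; names that differ only in an ending like _2 or _b are one class to them, and where a whole thing is asked for, a point or a joint stands for the part that bears it (a point fixed in the world has none). Each returns a list of dicts, best first, with "conf" (0 to 1); they miss things now and then, are a little off and sometimes report something else, mostly with a low value. They report only what shows in the picture. A call takes as long as a camera call.
- spotter.recognise(picture, name): "centre" ([x, y, z] in m, in world coordinates, good to about 4 mm: the middle of the surface that is visible of it).
The state is a dict: "clock": time; "joints": joint angles; "joint_vel": joint speeds; "tau": joint torques, N m; "position": TCP position; "tool_rot": TCP orientation; "ft_force": force on the tool from outside, world axes, zero at the start; "wrist_torque": the same for the moment, N m; "opening": opening from 0.0 (shut) to 1.0 (fully open).
Only numpy, scipy, OpenCV 4.12 (cv2) and the standard library are available. Lean on these libraries where they do the work, as an engineer would, in place of code of your own. Each camera call takes 0.05 s, during which the arm holds its last target.

### The job

The box of chocolates is to be photographed with the shop's tablet. Stand the box on one of its long thin edges in the middle of the round white plinth, label side square-on to the tablet, and set the tablet on its stand so that the camera on its back looks straight across at the box: swivelled to point at the middle of the plinth, and upright, leaning neither back nor forward. Leave the other things on the counter where they are.

Things in the scene. Friction and masses are not known exactly. Their poses are not given: they have to be found in the camera images.
- box: Flat kraft-brown box of chocolates, 120 x 56 x 26 mm, about 180 g, loose. Starts lying on its plain back on the counter, label side up. Origin at the centre of the back face; x along the 120 mm, y along the 56 mm, z through the 26 mm thickness from the back out of the label side (cream round-and-bar label with a thin dark border). It may stand on either of its two long edges (120 x 26 mm).
- box_centre (a point): Centre of the box of chocolates; axes as the box.
- plinth: Round white solid plinth, 180 mm diameter, 50 mm high, fixed to the counter. Origin at the centre of its underside.
- plinth_top (a point): Centre of the plinth's top face, 50 mm above the counter.
- stand: Weighted round foot (136 mm diameter, 12 mm high) with an upright post of the tablet stand, fixed to the counter. Origin at the centre of its underside; the swivel axis is the vertical line through it.
- swivel (a joint): Turn of the tablet about the vertical post axis (rad), growing counter-clockwise seen from above; range -2.2 to 2.2. At 0 the tablet's view direction is the stand's own x axis. Stiff, stays where it is left; about 0.22 N m to move.
- tilt (a joint): Lean of the tablet (rad): 0 upright, positive leans back (top edge goes towards the camera side, screen looks up); range -0.4 to 0.95. Stiff, stays where it is left; about 0.32 N m to move. The level hinge line, along the tablet's width, is 115 mm above the counter and 22 mm from the swivel axis on the screen side.
- tablet_top (a point): Middle of the tablet's top edge. Axes: x the view direction (out of the back, square to the slab), y along the width, z up the slab. The tablet is a grey slab 205 mm wide, 125 high, 10 thick, in a black cradle behind its middle; the top edge and the top 35 mm are free to pinch. In these axes the hinge line lies 14 mm along +x and 62.5 mm along -z from this point.
- tablet_camera (a point): Camera lens at the middle of the tablet's back, 14.5 mm below the top edge; axes as tablet_top, so it looks along +x.
- tin: Bystander: round flat sweet tin with lilac lid, 82 mm diameter, 32 mm high, loose. Origin under its centre.
- carton: Bystander: square sweet carton 70 x 70 x 38 mm, loose. Origin under its centre.
- can: Bystander: drink can, 66 mm diameter, 115 mm high, loose. Origin under its centre.
- jar: Bystander: sweet jar, 84 mm diameter, 142 mm high, loose. Origin under its centre.
- lollies: Bystander: white cup of lollipops, 72 mm diameter, 135 mm high, loose. Origin under its centre.
- stapler: Bystander: stapler 125 x 34 x 46 mm, loose. Origin under its centre.
- scoop: Bystander: aluminium sweet scoop, pan 85 x 55 x 30 mm with an 85 mm handle to -x, loose. Origin under the pan's centre.

How it is judged:
At the end, for the whole second after the job is handed in: Box at rest on a long edge (within 4 deg) on the plinth, centre within 25 mm of the middle, label towards the tablet and square to its view within 9 deg. Tablet at rest within 5.7 deg of upright, camera side to the plinth, view line within 50 mm of the plinth's middle (angle between tablet_camera's own z axis and vertical below 0.1 rad and x of plinth_top in the frame of tablet_camera above 0.2 m and y of plinth_top in the frame of tablet_camera between -0.05 and 0.05 m and (angle between box's own y axis and vertical below 0.07 rad or angle between box's own y axis and vertical above 3.0716 rad) and z of tablet_camera in the frame of box above 0.2 m and angle between the z axis of box and the x axis of tablet_camera, either way round below 0.16 rad and horizontal distance between box_centre and plinth_top below 0.025 m and height (world z) of box_centre between 0.074 and 0.082 m and linear speed of box below 0.01 m/s and velocity of joint swivel between -0.02 and 0.02 rad/s and velocity of joint tilt between -0.02 and 0.02 rad/s); the robot touches nothing.
It fails at once if a bystander is pushed or carried more than 30 mm from its place (distance of any of tin, carton, can, jar, lollies, stapler, scoop from where it was at the start of the episode above 0.03 m).
It also fails if it takes over 72 s, if anything falls off the work surface, if the arm or the gripper's body presses on something with over 40 N, if the wrist force passes 120 N, or if a joint passes its speed limit or range.

## Working session

There is one attempt and no reset: what is moved stays moved. The work goes in short steps, Python scripts to look and compute and a tool call to move; the robot and the scene stay as the last step left them, time stands still between calls to the robot, and variables do not carry over. Pictures are saved under pics/ and viewed, and the job is handed in when it is done.

Besides the shell and the picture viewer there is one more tool, called after "Emit:" by a JSON object that holds its "op" and its "data", one argument or row to a line. move_arm: Moves the arm, as the interface text tells. Its arguments: {"type":"object","properties":{"grip":{"type":"array","items":{"type":"number"}},"travel":{"type":"array","items":{"type":"array","items":{"type":"number"}}},"rot":{"type":"array","items":{"type":"array","items":{"type":"number"}}}},"required":["grip","travel","rot"]}

```bash
ls; mkdir -p pics
cat > h.py <<'E'
import numpy as np, cv2
from scipy.spatial.transform import Rotation as R
from cell import robot, vision, spotter
def cam(p):
    if 'xyz' in p:
        Rm=np.array(p['rotation'],float)
        if Rm.shape!=(3,3): Rm=R.from_rotvec(Rm).as_matrix()
        return np.array(p['xyz'],float),Rm
    s=robot.sense(); T=np.eye(4); T[:3,:3]=R.from_rotvec(s['tool_rot']).as_matrix(); T[:3,3]=s['position']
    M=T@np.array(p['tool_from_camera']); return M[:3,3],M[:3,:3]
def ray(p,uv,z,c=None):
    o,Rm=c or cam(p); d=Rm@np.array([(uv[0]-p['cx'])/p['fx'],(uv[1]-p['cy'])/p['fy'],1]); return o+d*(z-o[2])/d[2]
def proj(p,X,c=None):
    o,Rm=c or cam(p); q=Rm.T@(np.array(X)-o); return np.array([p['cx']+p['fx']*q[0]/q[2],p['cy']+p['fy']*q[1]/q[2]])
E
python3 - <<'E'
from h import *
print(robot.sense())
for n in ['scene','side','wrist']:
    p=vision.snapshot(n); cv2.imwrite(f'pics/{n}0.png',p['pixels'])
    print(n,{k:v for k,v in p.items() if k!='pixels'})
    for t in ['box','plinth','stand','tablet_top','tablet_camera','tin','carton','can','jar','lollies','stapler','scoop']:
        if n=='wrist' and t not in('box','plinth'): continue
        r=spotter.recognise(p,t)
        print(t,[(np.round(x['centre'],3).tolist(),round(x['conf'],2)) for x in r[:2]])
print(robot.sense()['clock'])
E
```

```text
pics
{'clock': 0.0, 'joints': array([-1.74110616e-01,  2.45773653e-01,  1.55903534e+00,  2.90940034e-05,
        1.33871010e+00, -1.74090146e-01]), 'joint_vel': array([ 0.0020178 , -0.00151321,  0.00041216, -0.00043095, -0.00019833,
       -0.00137583]), 'tau': array([ 6.17919522e-04, -4.29512215e+01, -3.26122355e+01, -1.30276699e-04,
        5.42047856e-03, -1.36905024e-05]), 'position': array([6.49433651e-01, 1.05933914e-04, 2.30194717e-01]), 'tool_rot': array([-2.22034433e+00, -2.22028396e+00,  1.69946781e-03]), 'ft_force': array([-0.32594663, -1.3339908 ,  0.30492935]), 'wrist_torque': array([-0.04617843, -0.00871282,  0.06195554]), 'opening': 1.0039222361772768}
scene {'fx': 377.0016339989536, 'fy': 377.0016339989536, 'cx': 320.9141856565163, 'cy': 194.91948674929364, 'xyz': array([ 0.9971692 , -0.57890634,  0.66276085]), 'rotation': array([-2.1212701 , -0.67762868,  0.34182953]), 'shot': 1}
box [([0.478, -0.052, 0.027], 0.67)]
plinth [([0.595, 0.294, 0.049], 0.7), ([0.56, -0.321, 0.124], 0.47)]
stand [([0.56, -0.322, 0.121], 0.67)]
tablet_top [([0.564, -0.326, 0.122], 0.74)]
ta
[... 940 characters left out ...]
112, 0.061], 0.89)]
lollies [([0.727, 0.259, 0.074], 0.55)]
stapler [([0.363, 0.122, 0.04], 0.67)]
scoop [([0.764, -0.226, 0.014], 0.69), ([0.568, 0.318, 0.049], 0.26)]
wrist {'fx': 342.9544510158608, 'fy': 342.9544510158608, 'cx': 321.5996441210813, 'cy': 194.2551434026357, 'tool_from_camera': array([[ 4.50629569e-04, -9.55807702e-01, -2.93992235e-01,
         7.47931069e-02],
       [ 9.99999838e-01,  5.32591667e-04, -1.98732192e-04,
         1.95718650e-03],
       [ 3.46527574e-04, -2.93992098e-01,  9.55807787e-01,
        -1.42307125e-01],
       [ 0.00000000e+00,  0.00000000e+00,  0.00000000e+00,
         1.00000000e+00]]), 'shot': 3}
box [([0.477, -0.032, 0.023], 0.75)]
plinth []
1.45
```

View pics/scene0.png

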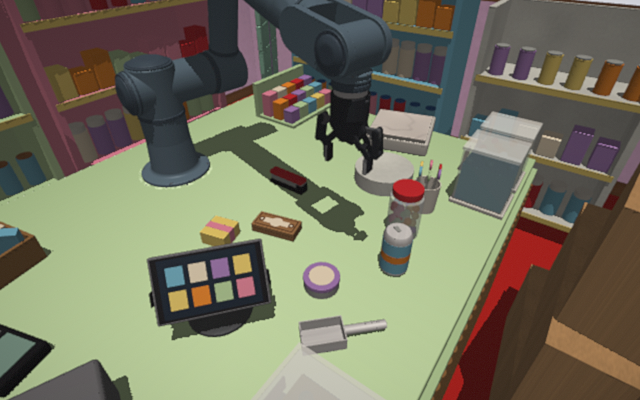

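View pics/side0.png

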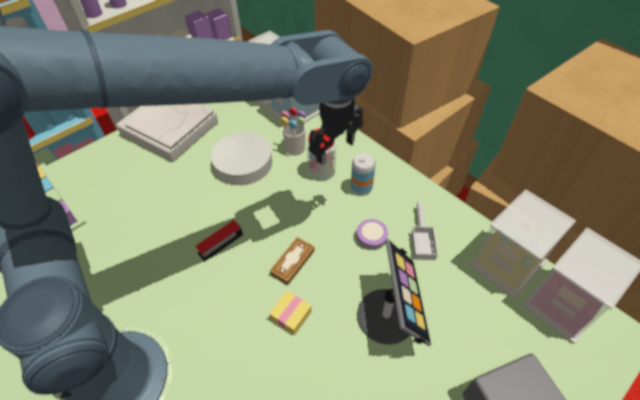

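View pics/wrist0.png

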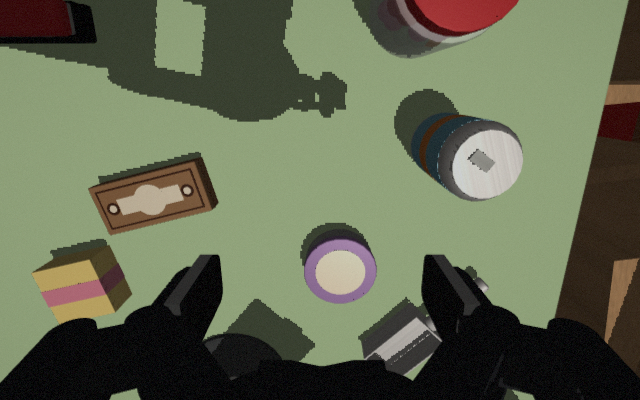

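Run:
```python
import cv2
def crop(n,x,y,w,h,s,o):
    im=cv2.imread(f'pics/{n}.png')[y:y+h,x:x+w]; cv2.imwrite(f'pics/{o}.png',cv2.resize(im,None,fx=s,fy=s,interpolation=cv2.INTER_CUBIC))
crop('scene0',140,230,150,115,5,'c1')
crop('side0',340,230,110,120,5,'c2')
crop('side0',200,120,90,75,6,'c3')
crop('scene0',345,140,90,65,6,'c4')
```

```text
(no output)
```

View pics/c1.png

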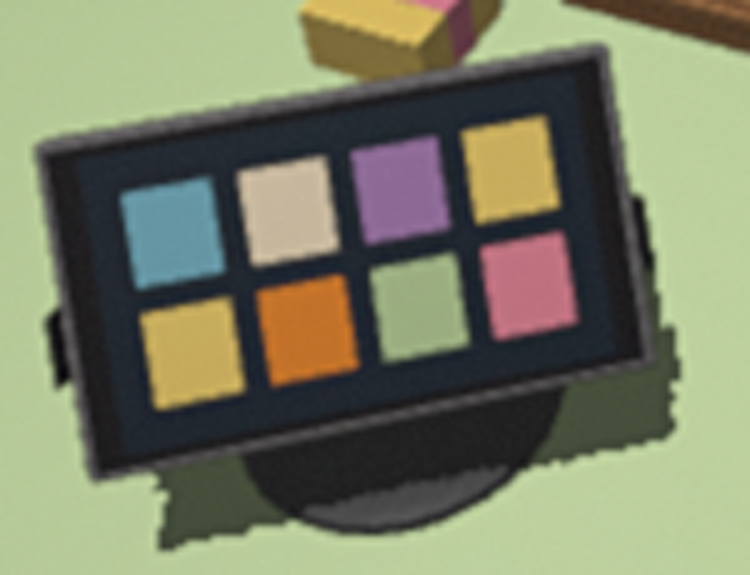

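View pics/c2.png

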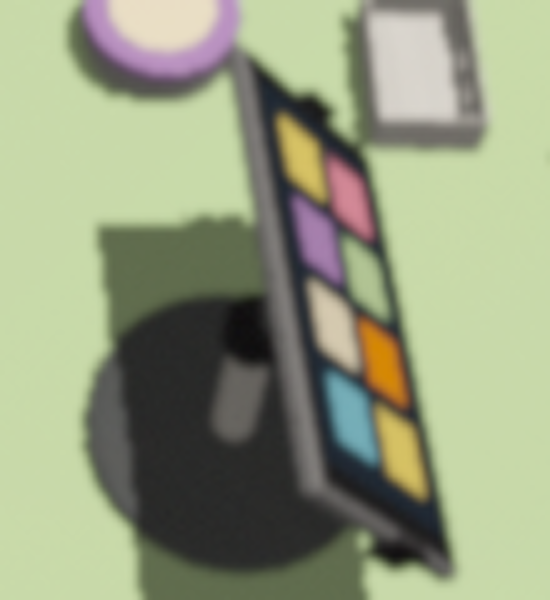

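View pics/c3.png

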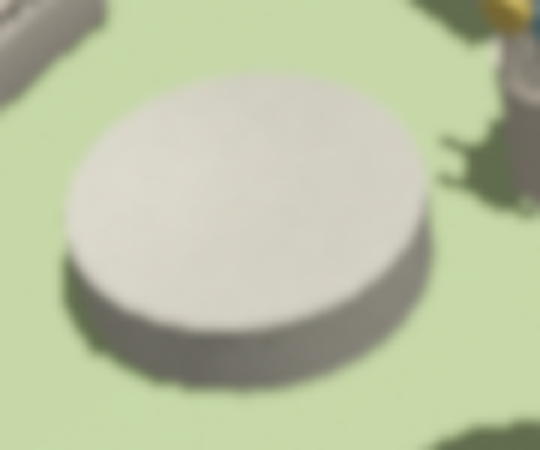

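View pics/c4.png

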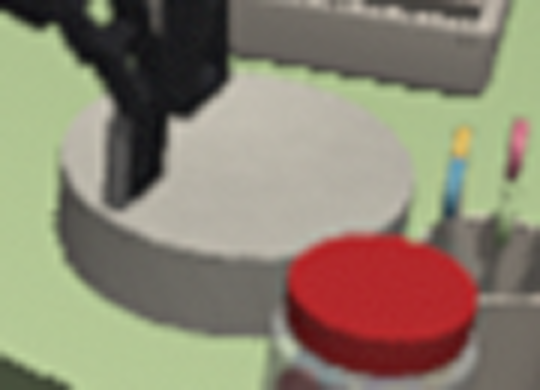

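```bash
cat > fit.py <<'E'
from h import *
import pickle
from scipy.optimize import least_squares
def tab(S,yaw,t,dx,y,dz):
    v=np.array([np.cos(yaw),np.sin(yaw),0]); z=np.array([0,0,1.]); 
    xt=np.cos(t)*v-np.sin(t)*z; zt=np.cos(t)*z+np.sin(t)*v; yt=np.cross(zt,xt)
    H=np.array([S[0],S[1],.115])-.022*v
    T=H-.014*xt+.0625*zt
    return T+dx*xt+y*yt+dz*zt
E
python3 - <<'E'
from fit import *
import h
ps=vision.snapshot('scene'); pd=vision.snapshot('side'); pw=vision.snapshot('wrist')
cs,cd,cw=cam(ps),cam(pd),cam(pw)
pickle.dump({'scene':({k:ps[k] for k in('fx','fy','cx','cy')},cs),'side':({k:pd[k] for k in('fx','fy','cx','cy')},cd)},open('cams.pkl','wb'))
b=[ray(pw,uv,.026,cw) for uv in [(90,188),(201,158),(214,205),(109,234)]]
print('box',np.round(b,4).tolist(),np.round(np.mean(b,0),4),[np.linalg.norm(b[i]-b[i-1]).round(4) for i in range(4)])
d=(b[1]-b[0])+(b[2]-b[3]);print('yaw',np.degrees(np.arctan2(d[1],d[0])))
pl=np.array([(70,205),(115,135),(190,90),(275,72),(360,90),(425,170),(400,250),(330,305),(235,330),(140,300),(85,255)])/6+[200,120]
P=np.array([ray(pd,u,.05,cd) for u in pl])
f=least_squares(lambda q:np.linalg.norm(P[:,:2]-q[:2],axis=1)-q[2],[.57,.31,.09]);print('plinth',f.x,f.fun.round(4))
pl=np.array([(60,150),(90,105),(330,95),(400,150),(412,190),(250,258),(110,222),(160,243)])/6+[345,140]
P=np.array([ray(ps,u,.05,cs) for u in pl])
f=least_squares(lambda q:np.linalg.norm(P[:,:2]-q[:2],axis=1)-q[2],[.57,.31,.09]);print('plinth scene',f.x,f.fun.round(4))
ft=np.array([(87,430),(105,365),(150,320),(210,298),(105,500),(140,540),(190,565),(240,572),(300,562)])/5+[340,230]
P=np.array([ray(pd,u,.012,cd) for u in ft])
f=least_squares(lambda q:np.linalg.norm(P[:,:2]-q,axis=1)-.068,[.54,-.31]);print('foot',f.x,f.fun.round(4))
S0=f.x
# corners: viewed from screen side, looking along +v; left in view = +y_t
obs=[('s',(148,260.5),1,0),('s',(261,242.5),-1,0),('s',(269.6,301.6),-1,-.125),('s',(159.4,325.6),1,-.125),
('d',(390,242),-1,0),('d',(404,328),1,0),('d',(430,345),1,-.125),('d',(413,260),-1,-.125)]
def res(q):
    r=[]
    for c,uv,sg,dz in obs:
        p,cc=(ps,cs) if c=='s' else (pd,cd)
        r+=list(proj(p,tab(q[:2],q[2],q[3],-.005,sg*.1025,dz),cc)-uv)
    return r+list((q[:2]-S0)*300)
f=least_squares(res,[.55,-.31,2.2,.3]);print('tab',f.x,np.round(f.fun,1)); q=f.x
print('T',tab(q[:2],q[2],q[3],0,0,0))
E
```

```text
box [[0.4076, -0.0254, 0.026], [0.528, 0.0068, 0.026], [0.5367, -0.0442, 0.026], [0.4181, -0.078, 0.026]] [ 0.4726 -0.0352  0.026 ] [np.float64(0.0537), np.float64(0.1246), np.float64(0.0517), np.float64(0.1233)]
yaw 15.412467878872791
plinth [0.5834646  0.33348829 0.08784833] [ 0.0025 -0.0013 -0.0013  0.0015  0.001  -0.001  -0.0014  0.0005  0.0032
 -0.0032 -0.0004]
plinth scene [0.58791321 0.32949076 0.08815072] [ 0.0002 -0.0003  0.0003 -0.0013  0.0013 -0.0005  0.0005 -0.0004]
foot [ 0.52866619 -0.29880721] [-0.0004 -0.0016 -0.0017  0.0005  0.0014  0.0014 -0.0002 -0.0017 -0.0017]
tab [ 0.53400386 -0.29422454  2.43960066  0.55653379] [-3.1 -2.5  0.1 -4.2  1.   0.8 -2.4  0.1  0.5 -5.2  1.9 -1.2  0.4  1.
  0.2  0.8  1.6  1.4]
T [ 0.5346696  -0.29478756  0.17546365]
```

Run:
```python
from fit import *
C=pickle.load(open('cams.pkl','rb'))
S=(.534,-.294)
for q in [(.534,-.294,2.44,.556)]:
  for n,(x,y,w,h,s) in {'scene':(140,230,150,115,5),'side':(340,230,110,120,5)}.items():
    p,c=C[n]; im=cv2.resize(cv2.imread(f'pics/{n}0.png')[y:y+h,x:x+w],None,fx=s,fy=s)
    for dx in(-.005,.005):
      L=np.array([(proj(p,tab(q[:2],q[2],q[3],dx,a*.1025,b),c)-[x,y])*s for a,b in((1,0),(-1,0),(-1,-.125),(1,-.125))]).astype(int)
      cv2.polylines(im,[L],True,(0,0,255) if dx<0 else (255,0,0),1)
    F=np.array([(proj(p,[q[0]+.068*np.cos(a),q[1]+.068*np.sin(a),.012],c)-[x,y])*s for a in np.linspace(0,6.28,40)]).astype(int)
    cv2.polylines(im,[F],True,(0,255,255),1)
    cv2.imwrite(f'pics/o_{n}.png',im)
```

```text
(no output)
```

View pics/o_scene.png

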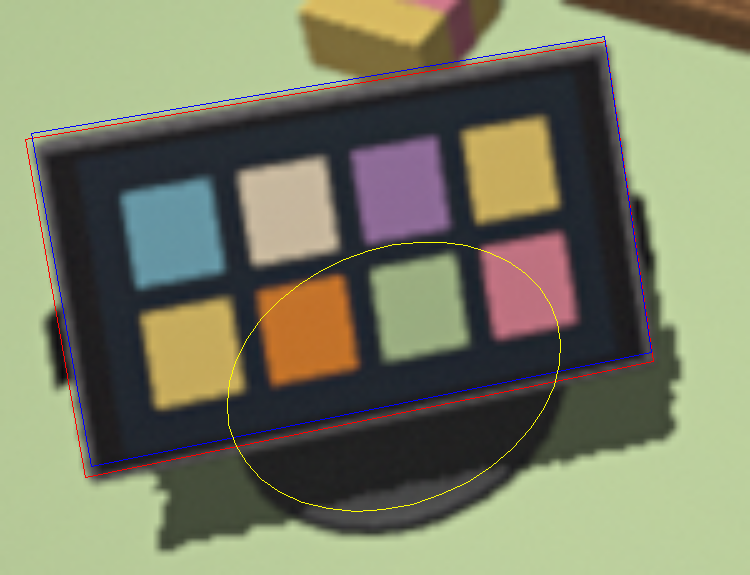

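View pics/o_side.png

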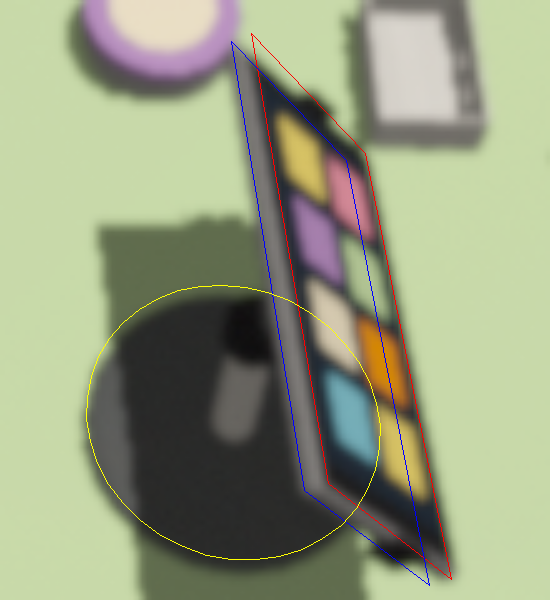

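Run:
```python
from fit import *
C=pickle.load(open('cams.pkl','rb'))
ft=np.array([(87,430),(105,365),(150,320),(210,298),(105,500),(140,540),(190,565),(240,572),(300,562)])/5+[340,230]
fs=np.array([(245,455),(265,490),(310,522),(375,533),(440,525),(500,495),(540,450),(560,400)])/5+[140,230]
S=lambda P:least_squares(lambda q:np.linalg.norm(P[:,:2]-q,axis=1)-.068,[.54,-.31]).x
Pd=np.array([ray(C['side'][0],u,.012,C['side'][1]) for u in ft]);Ps=np.array([ray(C['scene'][0],u,.012,C['scene'][1]) for u in fs])
print(S(Pd),S(Ps))
obs=[('scene',(147.8,259),1,0),('scene',(261,240.5),-1,0),('scene',(269.8,301.8),-1,-.125),('scene',(159,325.6),1,-.125),
('side',(390,241.5),-1,0),('side',(404.3,328),1,0),('side',(430,345),1,-.125),('side',(413,260),-1,-.125)]
for which in (['scene','side'],['scene'],['side']):
  def res(q):
    r=[]
    for n,uv,sg,dz in obs:
        if n not in which: continue
        o=q[4:6] if n=='scene' else q[6:8]
        r+=list(proj(C[n][0],tab(q[:2],q[2],q[3],-.005,sg*.1025,dz),C[n][1])+o-uv)
    for n,P in (('scene',fs),('side',ft)):
        if n not in which: continue
        o=q[4:6] if n=='scene' else q[6:8]
        W=np.array([ray(C[n][0],u-o,.012,C[n][1])[:2] for u in P]); r+=list((np.linalg.norm(W-q[:2],axis=1)-.068)*400)
    return r+list(q[4:]/1.5)
  f=least_squares(res,[.53,-.30,2.4,.5,0,0,0,0]);print(f.x.round(3),np.round(f.fun[:16],1))
```

```text
[ 0.52866619 -0.29880721] [ 0.54489258 -0.29804174]
[ 0.535 -0.293  2.444  0.594  0.973  2.488 -0.379  2.522] [-1.   1.   1.5 -0.4  2.6  2.9 -0.6  2.8 -1.2 -2.4  0.1  0.9  1.1  2.5
  0.4  2.4]
[ 0.538 -0.293  2.434  0.594  0.051  1.758  0.     0.   ] [-0.8  0.5  1.8 -0.2  2.5  3.4 -0.8  2.5 -0.4  0.2  1.1  1.6  2.5  2.5
  1.2 -0.2]
[ 0.532 -0.293  2.452  0.589  0.     0.     0.586  1.676] [-1.5 -2.4  0.5  1.1  1.3  2.4 -0.   2.2 -0.3 -1.1 -1.3 -0.4  0.8  1.1
  0.6  0.2]
```

```bash
cat > wr.py <<'E'
from h import *
def wrist(Rt,j1,phi):
    M=R.from_euler('Z',j1)*R.from_euler('Y',phi)
    Q=(M.inv()*R.from_matrix(Rt)*R.from_euler('Z',np.pi/2).inv())
    return Q.as_euler('ZYZ')
E
python3 - <<'E'
from wr import *
def az(a): a=np.radians(a); return np.array([np.cos(a),np.sin(a),0])
s=robot.sense(); j=s['joints']; print(wrist(R.from_rotvec(s['tool_rot']).as_matrix(),j[0],j[1]+j[2]),j[3:])
up=np.array([0,0,1.])
for a in (120,):
  for sg in (1,-1):
   for sl in (0,20):
    for ph in (110,125):
     z=az(a)*np.cos(np.radians(sl))-up*np.sin(np.radians(sl)); y=sg*(up*np.cos(np.radians(sl))+az(a)*np.sin(np.radians(sl)));x=np.cross(y,z)
     print(a,sg,sl,ph,wrist(np.c_[x,y,z],-.18,np.radians(ph)).round(2))
E
```

```text
[-2.57175239e-05  1.33867534e+00 -1.74081695e-01] [-2.57175239e-05  1.33867534e+00 -1.74081695e-01]
120 1 0 110 [ 1.29  2.22 -2.02]
120 1 0 125 [ 1.12  2.13 -2.31]
120 1 20 110 [ 0.93  2.04 -2.21]
120 1 20 125 [ 0.85  1.88 -2.43]
120 -1 0 110 [1.29 2.22 1.13]
120 -1 0 125 [1.12 2.13 0.83]
120 -1 20 110 [0.93 2.04 0.93]
120 -1 20 125 [0.85 1.88 0.71]
```

Emit:
{"op": "move_arm", "data": {
  "grip": [1, 1, 1, 1, 1, 1, 1, 1, 1, 1, 1],
  "travel": [
    [-0.04, -0.17, 0.03],
    [-0.04, -0.17, 0.03],
    [-0.04, -0.17, 0.03],
    [-0.04, -0.17, 0.03],
    [-0.04, -0.17, 0.03],
    [-0.04, -0.17, 0.03],
    [-0.04, -0.17, 0.03],
    [-0.04, -0.17, 0.03],
    [-0.04, -0.17, 0.03],
    [-0.04, -0.17, 0.03],
    [-0.04, -0.17, 0.03]
  ],
  "rot": [
    [0, 0, 1.3],
    [0, 0, 1.3],
    [0, 0, 1.3],
    [0, 0, 1.3],
    [0, 0, 1.3],
    [0, 0, 1.3],
    [0, 0, 1.3],
    [0, 0, 1.3],
    [0, 0, 1.3],
    [0, 0, 1.3],
    [0, 0, 1.3]
  ]
}}

```text
clock: 2.7
position: [0.48, -0.04, 0.2014]
tool_rot: [3.112, 0.427, 0.0]
ft_force: [0.5, -0.8, -0.6]
opening: 1.003
```

Run:
```python
from h import *
p=vision.snapshot('wrist'); c=cam(p); cv2.imwrite('pics/w1.png',p['pixels']); print(robot.sense()['joints'])
import pickle; pickle.dump(({k:p[k] for k in('fx','fy','cx','cy')},c),open('w1.pkl','wb'))
print(spotter.recognise(p,'box')[:1])
im=vision.snapshot('scene')['pixels']; cv2.imwrite('pics/s1.png',im)
hsv=cv2.cvtColor(p['pixels'],cv2.COLOR_BGR2HSV)
```

```text
[-3.19094255e-01 -1.29548524e-01  2.00583180e+00 -1.94712927e-05
  1.26516333e+00  9.79109355e-01]
[{'centre': [0.4762, -0.0368, 0.0268], 'conf': 0.57}]
```

View pics/w1.png

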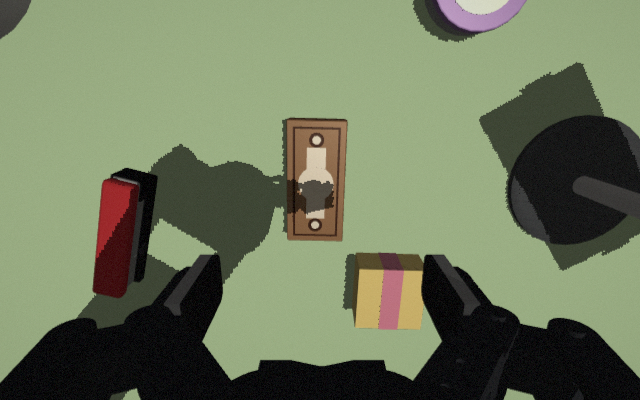

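Run:
```python
from h import *; import pickle
p,c=pickle.load(open('w1.pkl','rb'))
b=np.array([ray(p,u,.026,c) for u in [(287,119.5),(347,121),(343.5,240.5),(288,240)]])
print(b.round(4).tolist(),b.mean(0).round(4),[np.linalg.norm(b[i]-b[i-1]).round(4) for i in range(4)])
d=b[0]+b[1]-b[2]-b[3];print('yaw',np.degrees(np.arctan2(d[1],d[0])))
print('carton',np.round([ray(p,u,.038,c)[:2] for u in [(357,271),(423,272),(421,329),(355,328)]],3).tolist())
print('stapler',np.round([ray(p,u,.046,c)[:2] for u in [(105,180),(138,182),(127,297),(93,290)]],3).tolist())
P=np.array([[510,190],[518,220],[540,238],[575,243],[530,148],[560,122],[600,115]])
W=np.array([ray(p,u,.012,c) for u in P])
from scipy.optimize import least_squares
f=least_squares(lambda q:np.linalg.norm(W[:,:2]-q,axis=1)-.068,[.54,-.31]);print('foot',f.x,f.fun.round(4))
s=robot.sense();Rm=R.from_rotvec(s['tool_rot']).as_matrix()
print('tool delta',(Rm.T@(np.array([*b.mean(0)[:2],.003])-s['position'])).round(4), Rm.round(3).tolist())
```

```text
[[0.5201, 0.003, 0.026], [0.5335, -0.0499, 0.026], [0.419, -0.081, 0.026], [0.4044, -0.0268, 0.026]] [ 0.4692 -0.0387  0.026 ] [np.float64(0.1194), np.float64(0.0545), np.float64(0.1186), np.float64(0.0561)]
yaw 14.80579412503971
carton [[0.396, -0.101], [0.413, -0.165], [0.348, -0.187], [0.33, -0.119]]
stapler [[0.427, 0.146], [0.433, 0.117], [0.31, 0.114], [0.309, 0.147]]
foot [ 0.53726806 -0.29378754] [ 0.0014  0.0003 -0.0013 -0.0014 -0.0016  0.0001 -0.0014]
tool delta [-0.01   -0.0042  0.1983] [[0.963, 0.269, 0.0], [0.269, -0.963, -0.0], [0.0, 0.0, -1.0]]
```

Emit:
{"op": "move_arm", "data": {
  "grip": [1, 1, 1, 1, 1, 1, 1, 0, 0, 0, 0, 0, 0],
  "travel": [
    [-0.01, -0.004, 0.04],
    [-0.01, -0.004, 0.08],
    [-0.01, -0.004, 0.12],
    [-0.01, -0.004, 0.16],
    [-0.01, -0.004, 0.18],
    [-0.01, -0.004, 0.198],
    [-0.01, -0.004, 0.198],
    [-0.01, -0.004, 0.198],
    [-0.01, -0.004, 0.198],
    [-0.01, -0.004, 0.198],
    [-0.01, -0.004, 0.198],
    [-0.01, -0.004, 0.198],
    [-0.01, -0.004, 0.198]
  ],
  "rot": [
    [0, 0, 0.01],
    [0, 0, 0.01],
    [0, 0, 0.01],
    [0, 0, 0.01],
    [0, 0, 0.01],
    [0, 0, 0.01],
    [0, 0, 0.01],
    [0, 0, 0.01],
    [0, 0, 0.01],
    [0, 0, 0.01],
    [0, 0, 0.01],
    [0, 0, 0.01],
    [0, 0, 0.01]
  ]
}}

```text
clock: 4.15
position: [0.4708, -0.0392, 0.005]
tool_rot: [3.113, 0.41, 0.005]
ft_force: [-0.4, 0.7, 7.1]
opening: 0.636
```

Emit:
{"op": "move_arm", "data": {
  "grip": [0, 0, 0, 0, 0, 0, 0, 0, 0, 0, 0, 0],
  "travel": [
    [0, 0, -0.05],
    [0, 0, -0.1],
    [0.02, -0.04, -0.14],
    [0.13, -0.308, -0.14],
    [0.13, -0.308, -0.14],
    [0.13, -0.308, -0.14],
    [0.13, -0.308, -0.14],
    [0.13, -0.308, -0.14],
    [0.13, -0.308, -0.14],
    [0.13, -0.308, -0.14],
    [0.13, -0.308, -0.14],
    [0.13, -0.308, -0.14]
  ],
  "rot": [
    [0, 0, 0],
    [0, 0, 0],
    [0, 0, -0.05],
    [0, 0, -0.262],
    [0, 0, -0.262],
    [0, 0, -0.262],
    [0, 0, -0.262],
    [0, 0, -0.262],
    [0, 0, -0.262],
    [0, 0, -0.262],
    [0, 0, -0.262],
    [0, 0, -0.262]
  ]
}}

```text
clock: 5.35
position: [0.5157, 0.2911, 0.1444]
tool_rot: [3.033, 0.812, 0.003]
ft_force: [-0.1, 0.6, -1.9]
opening: 0.642
```

Run:
```python
from h import *
import pickle
d={}
for n in('wrist','side','scene'):
    p=vision.snapshot(n); c=cam(p); cv2.imwrite(f'pics/{n}2.png',p['pixels']); d[n]=({k:p[k] for k in('fx','fy','cx','cy')},c)
pickle.dump(d,open('w2.pkl','wb'))
s=robot.sense();print(s['joints'],s['position'],s['ft_force'])
```

```text
[ 0.32259779  0.20347607  1.77367917 -0.00199912  1.16216058  1.37202165] [0.51616562 0.29077394 0.14480349] [-0.51638251 -0.44363952 -1.86841029]
```

View pics/wrist2.png

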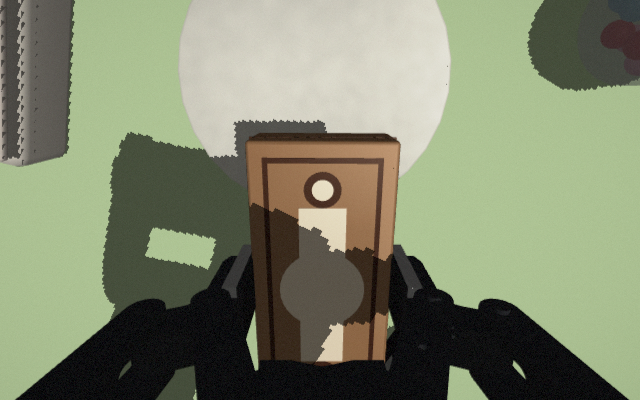

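View pics/scene2.png

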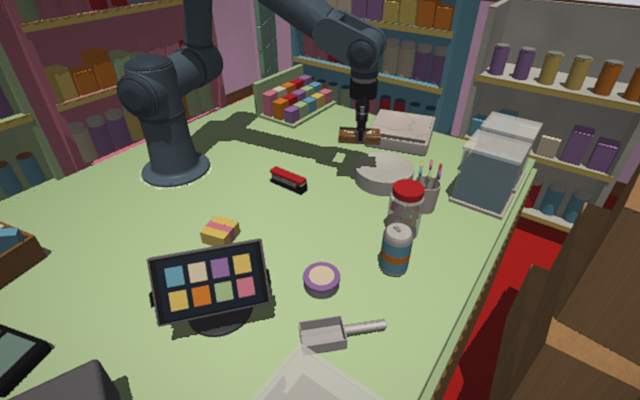

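View pics/side2.png

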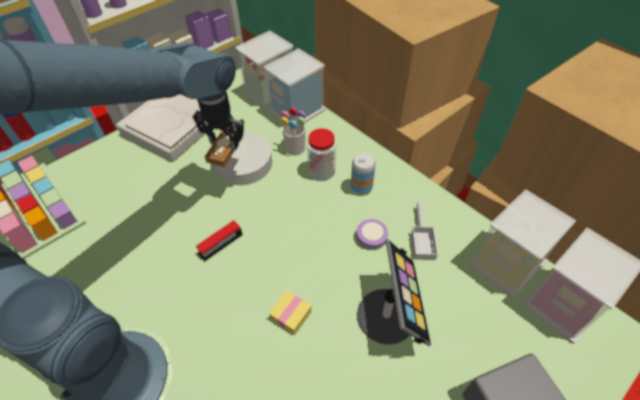

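Run:
```python
from h import *; import pickle
from scipy.optimize import least_squares
p,c=pickle.load(open('w2.pkl','rb'))['wrist']
im=cv2.imread('pics/wrist2.png')
g=im.min(axis=2).astype(int)
pts=[]
for r in (5,15,25,35,45,55,65,75,85,95,105):
    m=np.where((im[r].max(1)-im[r].min(1)<28)&(im[r].min(1)>140))[0]; m=m[(m>120)&(m<520)]
    if len(m): pts+=[(m[0]-.5,r),(m[-1]+.5,r)]
print([tuple(map(float,q)) for q in pts][::4])
W=np.array([ray(p,u,.05,c) for u in pts])
f=least_squares(lambda q:np.linalg.norm(W[:,:2]-q[:2],axis=1)-.09,[.58,.33],loss='soft_l1',f_scale=.002);print('plinth',f.x,np.abs(f.fun).max())
f=least_squares(lambda q:np.linalg.norm(W[:,:2]-q[:2],axis=1)-q[2],[.58,.33,.09],loss='soft_l1',f_scale=.002);print('plinth',f.x)
s=robot.sense();Rm=R.from_rotvec(s['tool_rot']).as_matrix()
for u in [(248,141),(398,141)]: print((Rm.T@(ray(p,u,s['position'][2]+.021,c)-s['position'])).round(4))
```

```text
[(188.5, 5.0), (182.5, 25.0), (178.5, 45.0), (177.5, 65.0), (179.5, 85.0), (183.5, 105.0)]
plinth [0.58238472 0.3332308 ] 0.0019029083519985363
plinth [0.58518897 0.33484094 0.08870939]
[ 0.0586 -0.0251 -0.0209]
[ 0.0587  0.0278 -0.0208]
```

Emit:
{"op": "move_arm", "data": {
  "grip": [0, 0, 0, 0, 0, 0, 0, 1, 1, 1, 1, 1, 1, 1, 1],
  "travel": [
    [0.001, -0.003, 0.03],
    [0.001, -0.003, 0.06],
    [0.001, -0.003, 0.075],
    [0.001, -0.003, 0.082],
    [0.001, -0.003, 0.087],
    [0.001, -0.003, 0.09],
    [0.001, -0.003, 0.09],
    [0.001, -0.003, 0.09],
    [0.001, -0.003, 0.09],
    [0.001, -0.003, 0.09],
    [0.001, -0.003, 0.07],
    [0.001, -0.003, 0.04],
    [0.001, -0.003, 0],
    [0.001, -0.003, -0.05],
    [0.001, -0.003, -0.05]
  ],
  "rot": [
    [0, 0, 0],
    [0, 0, 0],
    [0, 0, 0],
    [0, 0, 0],
    [0, 0, 0],
    [0, 0, 0],
    [0, 0, 0],
    [0, 0, 0],
    [0, 0, 0],
    [0, 0, 0],
    [0, 0, 0],
    [0, 0, 0],
    [0, 0, 0],
    [0, 0, 0],
    [0, 0, 0]
  ]
}}

```text
clock: 7.0
position: [0.5199, 0.2956, 0.2041]
tool_rot: [3.034, 0.811, 0.029]
ft_force: [1.2, -0.1, -0.1]
opening: 0.998
```

Run:
```python
from h import *
import pickle
d={}
for n in('wrist','side'):
    p=vision.snapshot(n); c=cam(p); cv2.imwrite(f'pics/{n}3.png',p['pixels']); d[n]=({k:p[k] for k in('fx','fy','cx','cy')},c)
pickle.dump(d,open('w3.pkl','wb'))
```

```text
(no output)
```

View pics/wrist3.png

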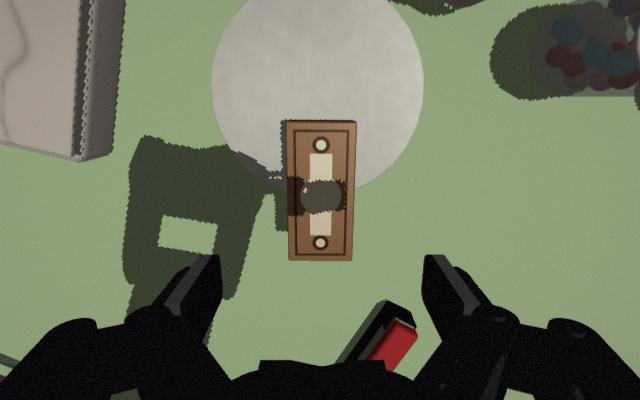

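View pics/side3.png

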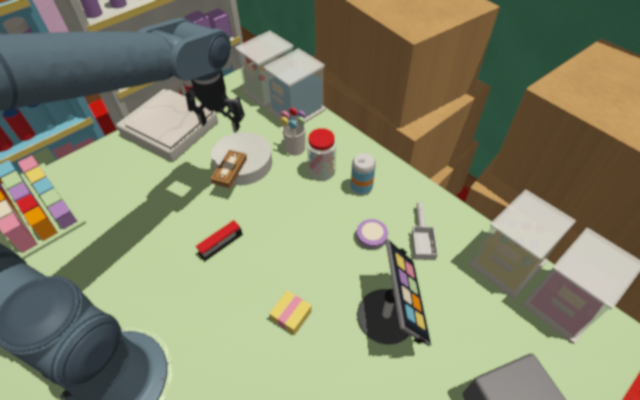

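Emit:
{"op": "move_arm", "data": {
  "grip": [1, 1, 1, 1, 1, 1, 1, 1, 1, 1, 1, 1, 1, 1],
  "travel": [
    [-0.05, 0.12, -0.04],
    [-0.05, 0.12, -0.04],
    [-0.05, 0.12, -0.04],
    [-0.05, 0.12, -0.04],
    [-0.05, 0.12, -0.04],
    [-0.05, 0.12, -0.04],
    [-0.05, 0.12, -0.04],
    [-0.05, 0.12, -0.04],
    [-0.05, 0.12, -0.04],
    [-0.05, 0.12, -0.04],
    [-0.05, 0.12, -0.04],
    [-0.05, 0.12, -0.04],
    [-0.05, 0.12, -0.04],
    [-0.05, 0.12, -0.04]
  ],
  "rot": [
    [0.12, 0, 0],
    [0.24, 0, 0],
    [0.36, 0, 0],
    [0.48, 0, 0],
    [0.6, 0, 0],
    [0.72, 0, 0],
    [0.84, 0, 0],
    [0.96, 0, 0],
    [1.08, 0, 0],
    [1.2, 0, 0],
    [1.3, 0, 0],
    [1.36, 0, 0],
    [1.36, 0, 0],
    [1.36, 0, 0]
  ]
}}

```text
clock: 8.5
position: [0.5323, 0.1655, 0.236]
tool_rot: [-1.738, -0.467, 0.371]
ft_force: [-0.1, 0.1, -0.2]
opening: 0.998
```

Run:
```python
from h import *; import pickle
p,c=pickle.load(open('w3.pkl','rb'))['wrist']
b=np.array([ray(p,u,.076,c) for u in [(286,121),(357,121),(352,260),(289,260)]])
print(b.round(4).tolist(),b.mean(0).round(4),[np.linalg.norm(b[i]-b[i-1]).round(4) for i in range(4)])
d=b[0]+b[1]-b[2]-b[3];print('yaw',np.degrees(np.arctan2(d[1],d[0])))
s=robot.sense();print(s['joints'],s['position']);Rm=R.from_rotvec(s['tool_rot']).as_matrix();print(Rm.round(3).tolist())
for n in('scene','side'):
    p=vision.snapshot(n); cv2.imwrite(f'pics/{n}4.png',p['pixels'])
```

```text
[[0.5526, 0.3442, 0.076], [0.5796, 0.2972, 0.076], [0.4774, 0.2393, 0.076], [0.4504, 0.2864, 0.076]] [0.515  0.2918 0.076 ] [np.float64(0.1174), np.float64(0.0543), np.float64(0.1175), np.float64(0.0543)]
yaw 29.527347415724254
[-0.248013    0.49094528  1.63005062  0.91880218  2.05863176  0.76165166] [0.53227029 0.16549011 0.23604037]
[[0.867, 0.109, -0.487], [0.499, -0.181, 0.848], [0.004, -0.977, -0.212]]
```

View pics/side4.png

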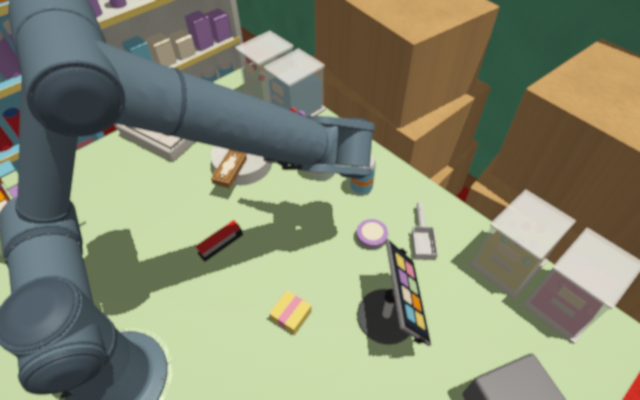

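View pics/scene4.png

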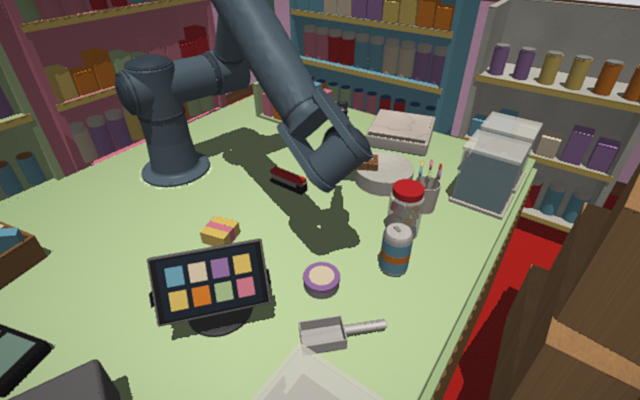

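```bash
cat > kin.py <<'E'
from h import *
from scipy.optimize import least_squares
D=[([-.17411,.24577,1.55904,0,1.33871,-.17409],[.64943,.0001,.2302]),
([-.319094,-.129549,2.005832,0,1.265163,.979109],[.48,-.04,.2014]),
([.322598,.203476,1.773679,-.002,1.16216,1.37202],[.51617,.29077,.1448]),
([-.248013,.490945,1.63005,.918802,2.058632,.761652],[.53227,.16549,.23604])]
def fk(q,j):
    a2,a3,d,h,L=q
    wc=R.from_euler('Z',j[0]).apply([a2*np.sin(j[1])+a3*np.sin(j[1]+j[2]),d,h+a2*np.cos(j[1])+a3*np.cos(j[1]+j[2])])
    M=R.from_euler('ZYZYZ',[j[0],j[1]+j[2],j[3],j[4],j[5]])*R.from_euler('Z',np.pi/2)
    return wc,wc+L*M.as_matrix()[:,2],M
Q=least_squares(lambda q:np.concatenate([fk(q,j)[1]-p for j,p in D]),[.4,.4,.11,.3,.3])
E
python3 -c "
from kin import *
print(Q.x,np.abs(Q.fun).max())
print(fk(Q.x,D[-1][0])[0])"
```

```text
Traceback (most recent call last):
  File "kin.py", line 12, in <module>
    Q=least_squares(lambda q:np.concatenate([fk(q,j)[1]-p for j,p in D]),[.4,.4,.11,.3,.3])
  File "kin.py", line 12, in <lambda>
    Q=least_squares(lambda q:np.concatenate([fk(q,j)[1]-p for j,p in D]),[.4,.4,.11,.3,.3])
                                             ~~^^^^^
  File "kin.py", line 10, in fk
    M=R.from_euler('ZYZYZ',[j[0],j[1]+j[2],j[3],j[4],j[5]])*R.from_euler('Z',np.pi/2)
      ~~~~~~~~~~~~^^^^^^^^^^^^^^^^^^^^^^^^^^^^^^^^^^^^^^^^^
  File "scipy/spatial/transform/_rotation.pyx", line 1413, in scipy.spatial.transform._rotation.Rotation.from_euler
ValueError: Expected axis specification to be a non-empty string of upto 3 characters, got ZYZYZ
```

```bash
sed -i "s/M=R.from_euler('ZYZYZ'.*/M=R.from_euler('ZYZ',[j[0],j[1]+j[2],j[3]])*R.from_euler('YZ',[j[4],j[5]+np.pi\/2])/" kin.py
python3 -c "
from kin import *
print(Q.x,np.abs(Q.fun).max())
print(fk(Q.x,D[-1][0])[0])"
```

```text
[0.39969005 0.54817428 0.1119131  0.22719491 0.258114  ] 0.00958632630379952
[ 0.66312155 -0.05247442  0.29306012]
```

Run:
```python
from h import *
s=robot.sense();Rm=R.from_rotvec(s['tool_rot']).as_matrix();print(s['position'])
for t in ([.5269,.191,.082],[.4733,.2843,.059]): print((Rm.T@(np.array(t)-s['position'])).round(4))
```

```text
[0.53268256 0.1655395  0.23733467]
[0.0067 0.1465 0.0575]
[0.0067 0.146  0.1676]
```

Emit:
{"op": "move_arm", "data": {
  "grip": [0.7, 0.7, 0.7, 0.7, 0.7, 0.7, 0.7],
  "travel": [
    [0.007, 0.04, 0.015],
    [0.007, 0.08, 0.03],
    [0.007, 0.11, 0.045],
    [0.007, 0.13, 0.05],
    [0.007, 0.1465, 0.0575],
    [0.007, 0.1465, 0.0575],
    [0.007, 0.1465, 0.0575]
  ],
  "rot": [
    [0, 0, 0],
    [0, 0, 0],
    [0, 0, 0],
    [0, 0, 0],
    [0, 0, 0],
    [0, 0, 0],
    [0, 0, 0]
  ]
}}

```text
clock: 9.3
position: [0.5276, 0.1912, 0.0828]
tool_rot: [-1.739, -0.471, 0.368]
ft_force: [0.9, -0.1, 0.8]
opening: 0.698
```

Run:
```python
from h import *
p=vision.snapshot('wrist'); cv2.imwrite('pics/w5.png',p['pixels'])
s=robot.sense();Rm=R.from_rotvec(s['tool_rot']).as_matrix();print(s['position'],s['ft_force'],s['joints'])
print((Rm.T@(np.array([.4733,.2843,.059])-s['position'])).round(4))
p=vision.snapshot('scene'); cv2.imwrite('pics/s5.png',p['pixels'])
```

```text
[0.52800544 0.19103986 0.08329041] [0.3548027  0.7689427  0.75882465] [-0.21083483  0.73913255  1.60808917  0.87191478  1.89109386  0.58475238]
[-0.001   0.0005  0.1108]
```

View pics/w5.png

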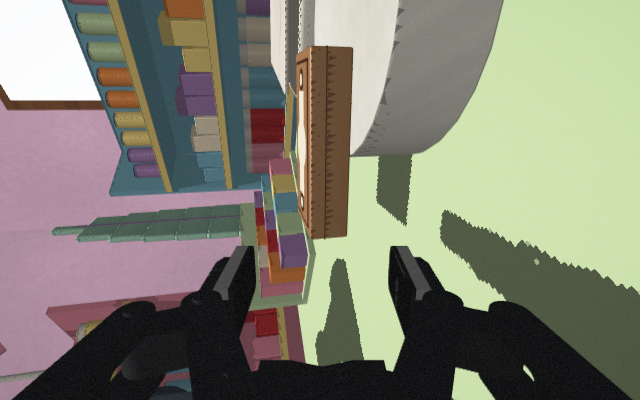

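View pics/s5.png

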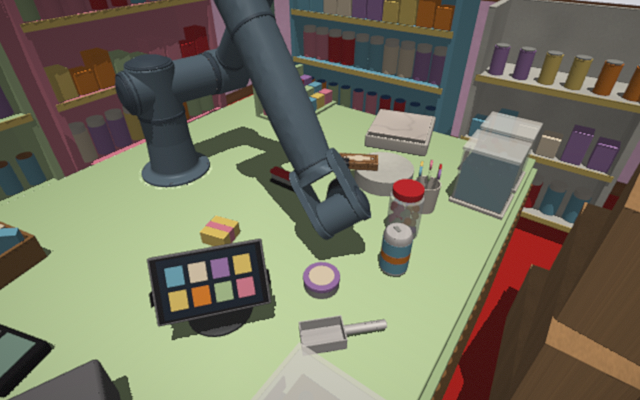

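Emit:
{"op": "move_arm", "data": {
  "grip": [0.7, 0.7, 0.7, 0.7, 0.7, 0.7, 0, 0, 0, 0, 0, 0, 0, 0],
  "travel": [
    [0, 0, 0.03],
    [0, 0, 0.06],
    [0, 0, 0.085],
    [0, 0, 0.1],
    [0, 0, 0.11],
    [0, 0, 0.11],
    [0, 0, 0.11],
    [0, 0, 0.11],
    [0, 0, 0.11],
    [0, 0, 0.11],
    [0, 0, 0.11],
    [0, 0, 0.11],
    [0, 0, 0.11],
    [0, 0, 0.11]
  ],
  "rot": [
    [0, 0, 0],
    [0, 0, 0],
    [0, 0, 0],
    [0, 0, 0],
    [0, 0, 0],
    [0, 0, 0],
    [0, 0, 0],
    [0, 0, 0],
    [0, 0, 0],
    [0, 0, 0],
    [0, 0, 0],
    [0, 0, 0],
    [0, 0, 0],
    [0, 0, 0]
  ]
}}

```text
clock: 10.8
position: [0.4756, 0.2838, 0.0628]
tool_rot: [-1.733, -0.474, 0.365]
ft_force: [-2.1, 0.8, 9.8]
opening: 0.304
```

Run:
```python
from h import *
p=vision.snapshot('wrist'); cv2.imwrite('pics/w6.png',p['pixels'])
s=robot.sense();print(s['position'],s['ft_force'],s['opening'])
```

```text
[0.47562046 0.28382409 0.06278127] [-2.18889981 -0.11594975 10.38327868] 0.3012008381915737
```

View pics/w6.png

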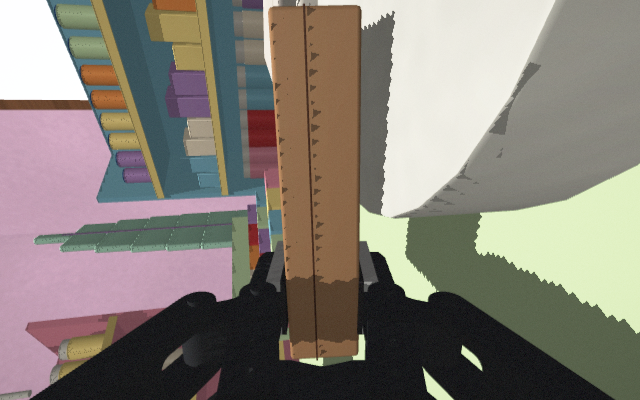

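Emit:
{"op": "move_arm", "data": {
  "grip": [0, 0, 0, 0, 0, 0, 0, 0, 0, 0, 0, 0, 0, 0, 0, 0, 0],
  "travel": [
    [0, -0.03, -0.006],
    [0, -0.07, -0.015],
    [0, -0.12, -0.026],
    [0, -0.166, -0.036],
    [0, -0.19, -0.04],
    [0, -0.19, -0.04],
    [0, -0.19, -0.04],
    [0, -0.19, -0.04],
    [0, -0.19, -0.04],
    [0, -0.19, -0.04],
    [0, -0.19, -0.04],
    [0, -0.19, -0.04],
    [0, -0.19, -0.04],
    [0, -0.19, -0.04],
    [0, -0.19, -0.04],
    [0, -0.19, -0.04],
    [0, -0.19, -0.04]
  ],
  "rot": [
    [0, 0, 0],
    [0, 0, 0],
    [0, 0, 0],
    [-0.1, 0, 0],
    [-0.22, 0, 0],
    [-0.34, 0, 0],
    [-0.46, 0, 0],
    [-0.58, 0, 0],
    [-0.7, 0, 0],
    [-0.82, 0, 0],
    [-0.94, 0, 0],
    [-1.06, 0, 0],
    [-1.18, 0, 0],
    [-1.3, 0, 0],
    [-1.36, 0, 0],
    [-1.36, 0, 0],
    [-1.36, 0, 0]
  ]
}}

```text
clock: 12.55
position: [0.4729, 0.2828, 0.2564]
tool_rot: [-3.031, -0.811, -0.017]
ft_force: [-0.5, -0.8, -3.3]
opening: 0.297
```

Run:
```python
from h import *
s=robot.sense();Rm=R.from_rotvec(s['tool_rot']).as_matrix();print(s['position'],s['ft_force'],s['opening'],s['joints'])
print(Rm.round(3).tolist())
a=np.radians(85.5);y=np.array([np.cos(a),np.sin(a),0]);z=np.array([0,0,-1.]);x=np.cross(y,z)
T=np.c_[x,y,z]
print(R.from_matrix(Rm.T@T).as_rotvec().round(4), (Rm.T@(np.array([.622,.330,.22])-s['position'])).round(4))
p=vision.snapshot('scene'); cv2.imwrite('pics/s7.png',p['pixels'])
```

```text
[0.47289794 0.28280239 0.25636649] [-0.54522918 -0.79933247 -3.29353702] 0.2969726621123362 [ 0.33157949 -0.01504278  1.79470621  0.00343535  1.35089582  1.37859719]
[[0.866, 0.5, 0.009], [0.499, -0.866, 0.007], [0.011, -0.001, -1.0]]
[ 0.0141 -0.006  -2.54  ] [0.1523 0.0336 0.0381]
```

View pics/s7.png

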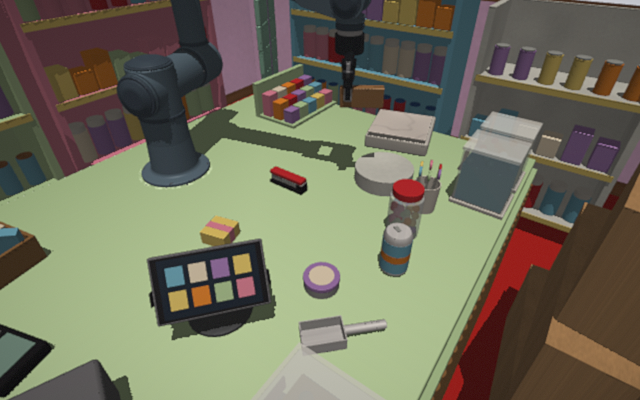

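Emit:
{"op": "move_arm", "data": {
  "grip": [0, 0, 0, 0, 0, 0, 0, 0, 0, 0, 0, 0, 0, 0, 0, 0, 0, 0, 0, 0],
  "travel": [
    [0.02, 0.004, 0],
    [0.04, 0.008, 0],
    [0.06, 0.012, 0],
    [0.08, 0.016, 0],
    [0.1, 0.02, 0],
    [0.12, 0.03, 0],
    [0.14, 0.034, 0.01],
    [0.152, 0.034, 0.02],
    [0.152, 0.034, 0.02],
    [0.152, 0.034, 0.02],
    [0.152, 0.034, 0.02],
    [0.152, 0.034, 0.02],
    [0.152, 0.034, 0.02],
    [0.152, 0.034, 0.02],
    [0.152, 0.034, 0.02],
    [0.152, 0.034, 0.02],
    [0.152, 0.034, 0.02],
    [0.152, 0.034, 0.02],
    [0.152, 0.034, 0.02],
    [0.152, 0.034, 0.02]
  ],
  "rot": [
    [0, 0, -0.14],
    [0, 0, -0.28],
    [0, 0, -0.42],
    [0, 0, -0.56],
    [0, 0, -0.7],
    [0, 0, -0.84],
    [0, 0, -0.98],
    [0, 0, -1.12],
    [0, 0, -1.26],
    [0, 0, -1.4],
    [0, 0, -1.54],
    [0, 0, -1.68],
    [0, 0, -1.82],
    [0, 0, -1.96],
    [0, 0, -2.1],
    [0, 0, -2.24],
    [0, 0, -2.38],
    [0.014, -0.006, -2.54],
    [0.014, -0.006, -2.54],
    [0.014, -0.006, -2.54]
  ]
}}

```text
clock: 14.6
position: [0.6225, 0.3282, 0.2377]
tool_rot: [-0.131, -3.139, -0.0]
ft_force: [0.1, 0.4, -2.6]
opening: 0.296
```

Run:
```python
from h import *
import pickle
d={}
for n in('wrist','side','scene'):
    p=vision.snapshot(n); c=cam(p); cv2.imwrite(f'pics/{n}8.png',p['pixels']); d[n]=({k:p[k] for k in('fx','fy','cx','cy')},c)
s=robot.sense();Rm=R.from_rotvec(s['tool_rot']).as_matrix();print(s['position'],s['ft_force'],s['opening'],s['joints'])
print(Rm.round(3).tolist())
d['pose']=(s['position'],Rm);pickle.dump(d,open('w8.pkl','wb'))
```

```text
[0.62220748 0.32868595 0.23797252] [-0.61088607 -1.00632916 -2.11300748] 0.29559507155505343 [ 3.25257398e-01  3.62714270e-01  1.40061486e+00  9.76796208e-05
  1.37809418e+00 -1.16423948e+00]
[[-0.997, 0.081, 0.0], [0.081, 0.997, 0.0], [-0.0, 0.0, -1.0]]
```

View pics/wrist8.png

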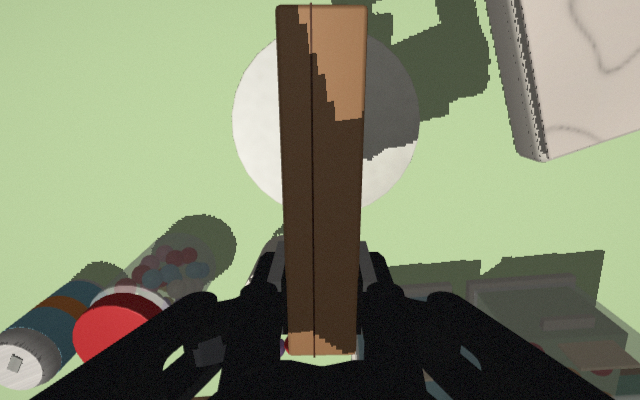

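View pics/side8.png

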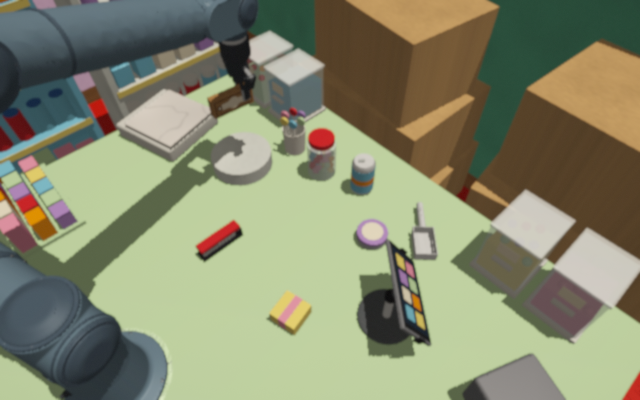

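View pics/scene8.png

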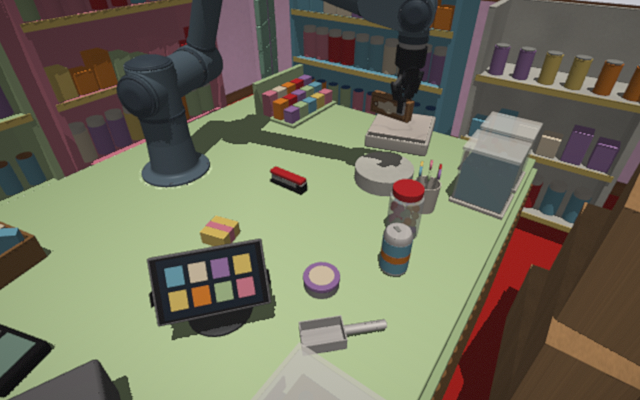

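Run:
```python
from h import *; import pickle
s=robot.sense()
im=cv2.imread('pics/wrist8.png')
p=vision.snapshot('wrist')
M=np.array(p['tool_from_camera'])
for (a,b,r) in [((277.0,),(366.5,),8),((288,),(356.5,),352)]:
    w=b[0]-a[0]; d=p['fx']*.026/w
    m=(a[0]+b[0])/2
    c=np.array([(m-p['cx'])/p['fx']*d,(r-p['cy'])/p['fy']*d,d,1])
    print((M@c).round(4))
# rows: plinth ellipse
P=[(232,120),(234,95),(240,75),(419,120),(410,165),(245,165),(262,190),(415,90),(405,180),(385,198)]
pw,c=pickle.load(open('w8.pkl','rb'))['wrist']
W=np.array([ray(pw,u,.05,c) for u in P])
from scipy.optimize import least_squares
f=least_squares(lambda q:np.linalg.norm(W[:,:2]-q[:2],axis=1)-.09,[.58,.33]);print(f.x,f.fun.round(4))
```

```text
[ 9.54e-02  1.00e-04 -3.12e-02  1.00e+00]
[-2.26e-02  4.00e-04 -3.54e-02  1.00e+00]
[0.58558345 0.33601384] [-0.0004  0.0009  0.0023 -0.0024 -0.0006 -0.0026 -0.0012 -0.0015  0.0032
  0.0014]
```

Emit:
{"op": "move_arm", "data": {
  "grip": [0, 0, 0, 0, 0, 0, 0],
  "travel": [
    [0, 0.001, 0.04],
    [0, 0.001, 0.08],
    [0, 0.001, 0.12],
    [0, 0.001, 0.145],
    [0, 0.001, 0.155],
    [0, 0.001, 0.158],
    [0, 0.001, 0.158]
  ],
  "rot": [
    [0, 0, 0],
    [0, 0, 0],
    [0, 0, 0],
    [0, 0, 0],
    [0, 0, 0],
    [0, 0, 0],
    [0, 0, 0]
  ]
}}

```text
clock: 15.5
position: [0.6232, 0.3302, 0.0815]
tool_rot: [0.127, 3.137, 0.002]
ft_force: [0.5, 1.1, -2.5]
opening: 0.3
```

Run:
```python
from h import *
for n in('side','scene'):
    p=vision.snapshot(n); cv2.imwrite(f'pics/{n}9.png',p['pixels'])
    x,y,w,h=(190,90,120,100) if n=='side' else (330,100,120,100)
    cv2.imwrite(f'pics/{n}9c.png',cv2.resize(p['pixels'][y:y+h,x:x+w],None,fx=6,fy=6,interpolation=cv2.INTER_CUBIC))
s=robot.sense();print(s['position'],s['ft_force'])
```

```text
[0.62372666 0.33037929 0.08259439] [ 0.05417327 -0.14581664 -2.42253799]
```

View pics/side9c.png

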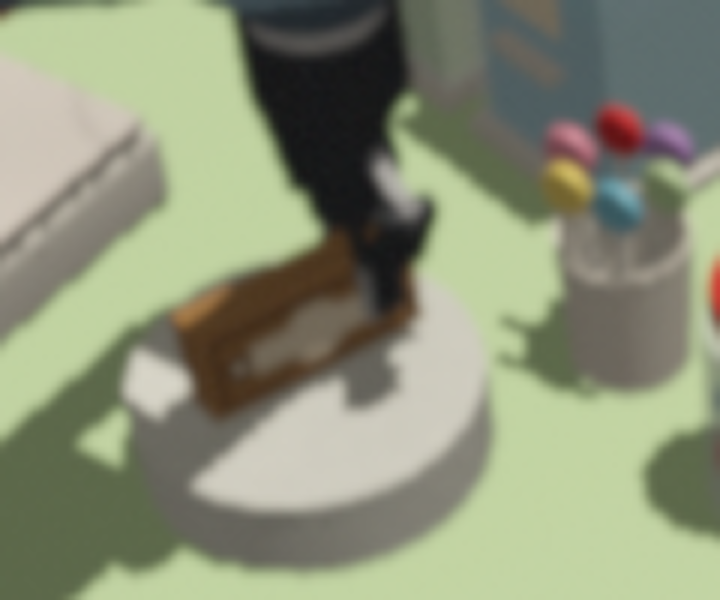

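View pics/scene9c.png

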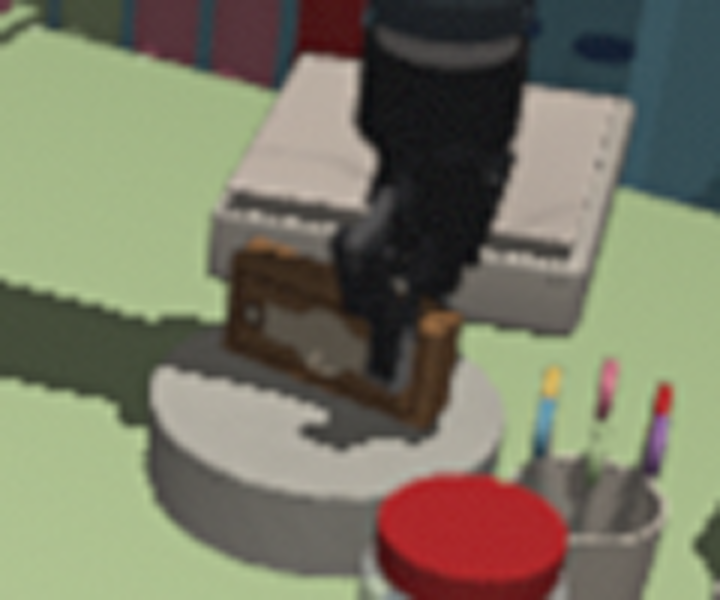

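Emit:
{"op": "move_arm", "data": {
  "grip": [0, 0, 0, 0],
  "travel": [
    [-0.001, 0, 0.002],
    [-0.001, 0, 0.004],
    [-0.001, 0, 0.006],
    [-0.001, 0, 0.006]
  ],
  "rot": [
    [0, 0, 0],
    [0, 0, 0],
    [0, 0, 0],
    [0, 0, 0]
  ]
}}

```text
clock: 16.0
position: [0.6245, 0.3302, 0.0762]
tool_rot: [0.127, 3.136, 0.002]
ft_force: [-0.0, 0.5, -2.1]
opening: 0.296
```

Emit:
{"op": "move_arm", "data": {
  "grip": [0, 0, 0],
  "travel": [
    [0, 0, 0.002],
    [0, 0, 0.004],
    [0, 0, 0.004]
  ],
  "rot": [
    [0, 0, 0],
    [0, 0, 0],
    [0, 0, 0]
  ]
}}

```text
clock: 16.3
position: [0.6241, 0.3301, 0.0716]
tool_rot: [0.127, 3.137, 0.002]
ft_force: [-0.8, -0.6, -2.1]
opening: 0.297
```

Emit:
{"op": "move_arm", "data": {
  "grip": [0, 0, 0],
  "travel": [
    [0.001, 0, 0.0015],
    [0.002, 0, 0.003],
    [0.002, 0, 0.003]
  ],
  "rot": [
    [0, 0, 0],
    [0, 0, 0],
    [0, 0, 0]
  ]
}}

```text
clock: 16.6
position: [0.6234, 0.3302, 0.0702]
tool_rot: [0.127, 3.134, 0.002]
ft_force: [1.5, -1.0, 4.0]
opening: 0.294
```

Emit:
{"op": "move_arm", "data": {
  "grip": [0, 0, 0],
  "travel": [
    [0, 0, 0.0015],
    [0, 0, 0.003],
    [0, 0, 0.003]
  ],
  "rot": [
    [0, 0, 0],
    [0, 0, 0],
    [0, 0, 0]
  ]
}}

```text
clock: 16.9
position: [0.6235, 0.3303, 0.0701]
tool_rot: [0.126, 3.134, 0.001]
ft_force: [-7.4, -4.8, 13.4]
opening: 0.295
```

Emit:
{"op": "move_arm", "data": {
  "grip": [0.35, 0.4, 0.5, 0.6, 0.6, 0.6],
  "travel": [
    [0, 0, 0],
    [0, 0, 0],
    [0, 0, 0],
    [0, 0, 0],
    [0, 0, 0],
    [0, 0, 0]
  ],
  "rot": [
    [0, 0, 0],
    [0, 0, 0],
    [0, 0, 0],
    [0, 0, 0],
    [0, 0, 0],
    [0, 0, 0]
  ]
}}

```text
clock: 17.5
position: [0.6234, 0.3302, 0.0698]
tool_rot: [0.127, 3.135, 0.001]
ft_force: [-0.0, -0.0, 0.1]
opening: 0.599
```

Emit:
{"op": "move_arm", "data": {
  "grip": [0.6, 0.7, 0.7, 0.7, 0.7, 0.7],
  "travel": [
    [0, 0, -0.01],
    [0, 0, -0.03],
    [0, 0, -0.06],
    [0, 0, -0.1],
    [0, 0, -0.15],
    [0, 0, -0.15]
  ],
  "rot": [
    [0, 0, 0],
    [0, 0, 0],
    [0, 0, 0],
    [0, 0, 0],
    [0, 0, 0],
    [0, 0, 0]
  ]
}}

```text
clock: 18.1
position: [0.6269, 0.3318, 0.231]
tool_rot: [0.126, 3.119, 0.01]
ft_force: [1.3, 0.3, 1.8]
opening: 0.698
```

Run:
```python
from h import *
import pickle
d={}
for n in('wrist','side','scene'):
    p=vision.snapshot(n); c=cam(p); cv2.imwrite(f'pics/{n}10.png',p['pixels']); d[n]=({k:p[k] for k in('fx','fy','cx','cy')},c)
    if n!='wrist':
        x,y,w,h=(190,90,120,100) if n=='side' else (330,100,120,100)
        cv2.imwrite(f'pics/{n}10c.png',cv2.resize(p['pixels'][y:y+h,x:x+w],None,fx=6,fy=6,interpolation=cv2.INTER_CUBIC))
pickle.dump(d,open('w10.pkl','wb'))
```

```text
(no output)
```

View pics/wrist10.png

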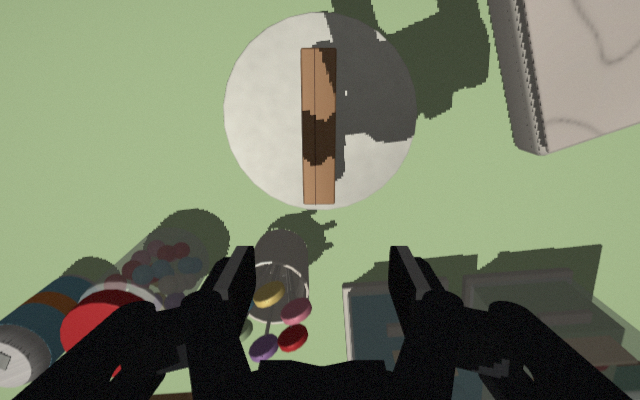

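View pics/scene10c.png

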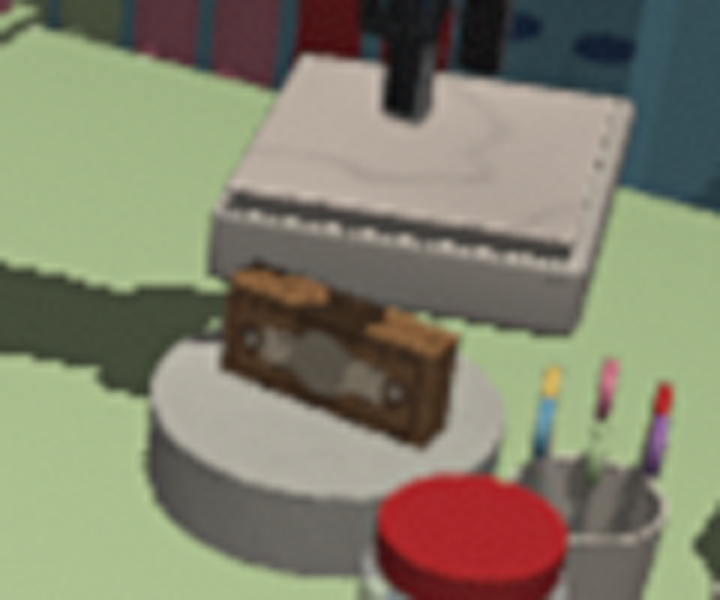

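View pics/side10c.png

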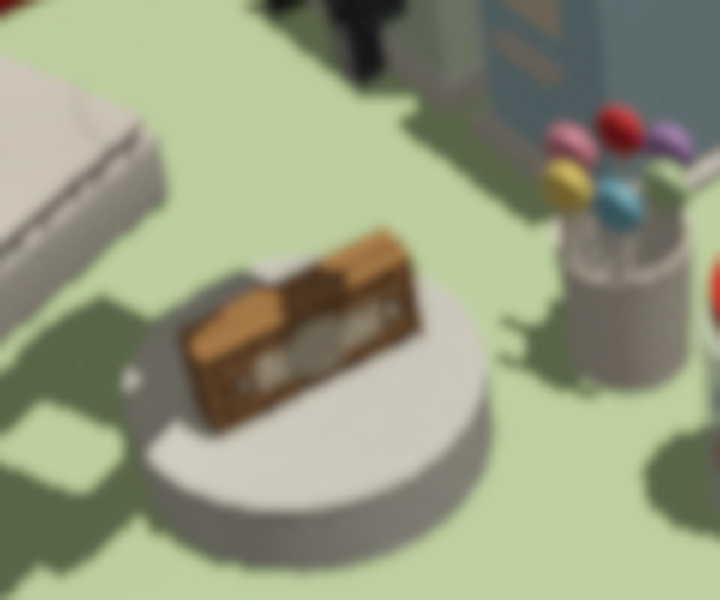

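Run:
```python
from h import *; import pickle
from scipy.optimize import least_squares
p,c=pickle.load(open('w10.pkl','rb'))['wrist']
b=np.array([ray(p,u,.106,c) for u in [(301.5,48),(337,48),(335,204),(303.5,204)]])
print(b.mean(0).round(4),[np.linalg.norm(b[i]-b[i-1]).round(4) for i in range(4)]);d=b[0]+b[1]-b[2]-b[3];print('box x az',np.degrees(np.arctan2(d[1],d[0])))
P=[(224,108),(227,85),(240,55),(265,30),(300,14),(416,110),(410,145),(385,185),(228,140),(245,172),(270,196),(320,209),(350,205)]
W=np.array([ray(p,u,.05,c) for u in P])
f=least_squares(lambda q:np.linalg.norm(W[:,:2]-q[:2],axis=1)-.09,[.58,.33]);print(f.x,f.fun.round(4))
s=robot.sense();Rm=R.from_rotvec(s['tool_rot']).as_matrix();print(s['position'],Rm.round(3).tolist(),s['joints'])
```

```text
[0.5849 0.3332 0.106 ] [np.float64(0.1167), np.float64(0.0251), np.float64(0.1168), np.float64(0.0255)]
box x az 175.29284295588764
[0.58054323 0.33541308] [-0.0018 -0.0018 -0.0018 -0.0028 -0.003  -0.0042 -0.0039 -0.0018 -0.0013
 -0.0015 -0.0003 -0.0021 -0.0017]
[0.6227162  0.33022342 0.22046929] [[-0.997, 0.08, 0.005], [0.081, 0.997, 0.001], [-0.005, 0.001, -1.0]] [ 3.27537114e-01  3.75948433e-01  1.41592407e+00 -1.07927832e-03
  1.34470029e+00 -1.16243306e+00]
```

Emit:
{"op": "move_arm", "data": {
  "grip": [1, 1, 1, 1, 1, 1, 1, 1, 1, 1, 1, 1, 1, 1, 1, 1, 1, 1],
  "travel": [
    [0, -0.02, -0.05],
    [0.01, -0.05, -0.1],
    [0.02, -0.08, -0.13],
    [0.02, -0.12, -0.13],
    [0.02, -0.16, -0.13],
    [0.03, -0.2, -0.13],
    [0.03, -0.24, -0.13],
    [0.04, -0.28, -0.13],
    [0.04, -0.32, -0.13],
    [0.05, -0.36, -0.13],
    [0.05, -0.4, -0.13],
    [0.06, -0.44, -0.13],
    [0.07, -0.48, -0.13],
    [0.073, -0.53, -0.13],
    [0.073, -0.57, -0.13],
    [0.073, -0.588, -0.13],
    [0.073, -0.588, -0.13],
    [0.073, -0.588, -0.13]
  ],
  "rot": [
    [0, 0, 0.1],
    [0, 0, 0.24],
    [0, 0, 0.38],
    [0, 0, 0.52],
    [0, 0, 0.66],
    [0, 0, 0.8],
    [0, 0, 0.94],
    [0, 0, 1.08],
    [0, 0, 1.22],
    [0, 0, 1.36],
    [0, 0, 1.5],
    [0, 0, 1.64],
    [0, 0, 1.78],
    [0, 0, 1.92],
    [0, 0, 2.06],
    [0, 0, 2.19],
    [0, 0, 2.19],
    [0, 0, 2.19]
  ]
}}

```text
clock: 20.05
position: [0.5015, -0.2497, 0.3479]
tool_rot: [-2.846, -1.327, -0.006]
ft_force: [0.0, -0.3, 0.2]
opening: 1.002
```

Run:
```python
from h import *
import pickle
p=vision.snapshot('wrist'); c=cam(p); cv2.imwrite('pics/w11.png',p['pixels']); pickle.dump(({k:p[k] for k in('fx','fy','cx','cy')},c),open('w11.pkl','wb'))
s=robot.sense();Rm=R.from_rotvec(s['tool_rot']).as_matrix();print(s['position'],Rm.round(3).tolist(),s['joints'])
```

```text
[ 0.50178486 -0.24918139  0.34831177] [[0.642, 0.766, 0.003], [0.766, -0.642, 0.002], [0.004, 0.001, -1.0]] [-0.66508289 -0.04091853  1.65444837  0.00390381  1.52675175  0.0322835 ]
```

View pics/w11.png

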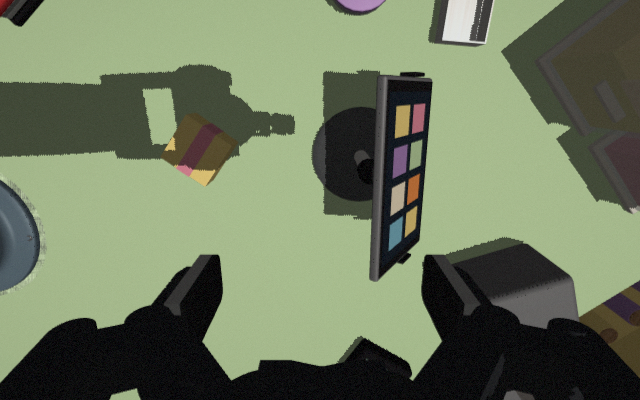

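```bash
python3 -c "
import cv2
im=cv2.imread('pics/w11.png')[60:290,305:445]; cv2.imwrite('pics/w11c.png',cv2.resize(im,None,fx=2.6,fy=2.6,interpolation=cv2.INTER_CUBIC))
im=cv2.imread('pics/w11.png')[65:115,365:445]; a=cv2.resize(im,None,fx=6,fy=6,interpolation=cv2.INTER_CUBIC)
im=cv2.imread('pics/w11.png')[240:290,365:445]; b=cv2.resize(im,None,fx=6,fy=6,interpolation=cv2.INTER_CUBIC)
cv2.imwrite('pics/w11d.png',cv2.vconcat([a,b]))"
```

```text
(no output)
```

View pics/w11d.png

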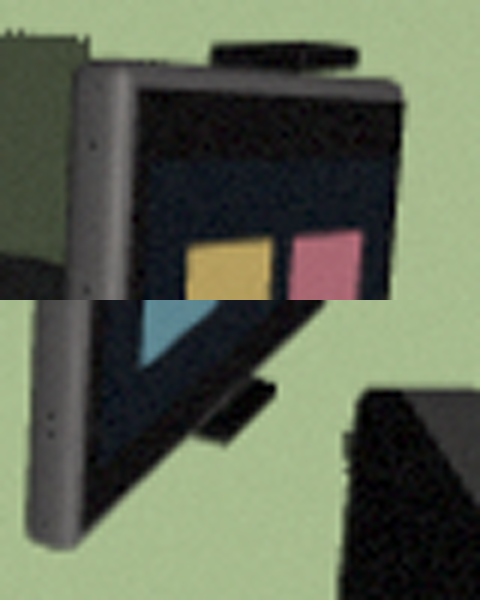

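View pics/w11c.png

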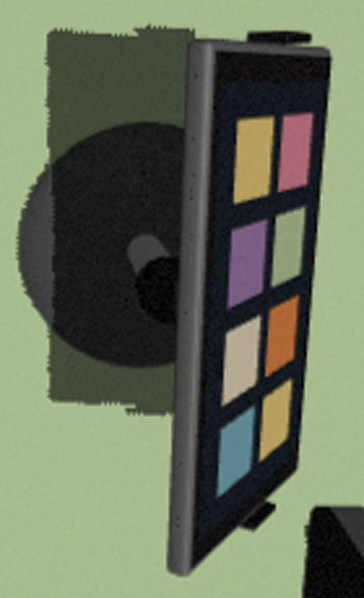

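```bash
cat > f11.py <<'E'
from fit import *
p,c=pickle.load(open('w11.pkl','rb'))
obs=[((377.5,75.3),.005,-1,0),((387.3,76),-.005,-1,0),((369.5,279.7),.005,1,0),((378.3,280),-.005,1,0),((432,79.5),-.005,-1,-.125),((419.6,240.8),-.005,1,-.125)]
F=np.array([(18,240),(22,205),(42,165),(75,135),(110,123),(145,122),(25,275),(50,325),(85,352),(130,367),(165,366)])/2.6+[305,60]
def res(q):
    r=[]
    for uv,dx,sg,dz in obs: r+=list(proj(p,tab(q[:2],q[2],q[3],dx,sg*.1025,dz),c)-uv)
    W=np.array([ray(p,u,.012,c) for u in F]); 
    return r+list((np.linalg.norm(W[:,:2]-q[:2],axis=1)-.068)*700)
f=least_squares(res,[.537,-.294,2.44,.58],loss='soft_l1',f_scale=1.5);q=f.x
if __name__=='__main__':
    print(q,np.round(res(q),1)); print('T',tab(q[:2],q[2],q[3],0,0,0))
    # edge assumption-free: intersect top edge length
E
python3 f11.py
```

```text
[ 0.53718663 -0.29586241  2.4519458   0.59917923] [-0.5 -1.6  0.3 -2.7 -0.2  0.2 -0.3  2.8  0.2 -2.4 -0.8 -0.3  0.6  1.7
  2.4  2.4  1.  -0.7 -1.  -0.9 -1.1 -0.3  0.1]
T [ 0.53588545 -0.29478927  0.17450793]
```

```bash
cat > tp.py <<'E'
from fit import *
S=(.537,-.296)
def pose(yaw,t,y=.03,dz=-.028):
    v=np.array([np.cos(yaw),np.sin(yaw),0]); z=np.array([0,0,1.])
    xt=np.cos(t)*v-np.sin(t)*z; zt=np.cos(t)*z+np.sin(t)*v; yt=np.cross(zt,xt)
    return tab(S,yaw,t,0,y,dz),np.c_[-yt,-xt,-zt]
def rel(P,M,cur=None):
    if cur is None:
        s=robot.sense(); cur=(s['position'],R.from_rotvec(s['tool_rot']).as_matrix())
    return (cur[1].T@(P-cur[0])).round(4).tolist(), R.from_matrix(cur[1].T@M).as_rotvec().round(3).tolist()
E
python3 - <<'E'
from tp import *
for dz in (.07,.02,-.028): P,M=pose(2.452,.599,dz=dz); print(P.round(3),rel(P,M))
E
```

```text
[ 0.486 -0.293  0.232] ([-0.044, 0.016, 0.1158], [-0.598, -0.001, -0.009])
[ 0.508 -0.311  0.191] ([-0.044, 0.0442, 0.1572], [-0.598, -0.001, -0.009])
[ 0.529 -0.328  0.151] ([-0.0439, 0.0712, 0.1968], [-0.598, -0.001, -0.009])
```

Emit:
{"op": "move_arm", "data": {
  "grip": [0.7, 0.7, 0.7, 0.7, 0.7, 0.7, 0.7],
  "travel": [
    [-0.01, 0, 0.02],
    [-0.02, 0, 0.04],
    [-0.03, 0.01, 0.08],
    [-0.044, 0.016, 0.116],
    [-0.044, 0.016, 0.116],
    [-0.044, 0.016, 0.116],
    [-0.044, 0.016, 0.116]
  ],
  "rot": [
    [-0.13, 0, 0],
    [-0.26, 0, 0],
    [-0.4, 0, 0],
    [-0.53, 0, 0],
    [-0.598, 0, -0.009],
    [-0.598, 0, -0.009],
    [-0.598, 0, -0.009]
  ]
}}

```text
clock: 20.8
position: [0.4869, -0.2923, 0.2333]
tool_rot: [2.331, 1.102, 0.342]
ft_force: [0.3, 0.1, 0.4]
opening: 0.699
```

Run:
```python
from tp import *
p=vision.snapshot('wrist'); cv2.imwrite('pics/w12.png',p['pixels'])
p=vision.snapshot('scene'); cv2.imwrite('pics/s12.png',p['pixels'])
P,M=pose(2.452,.599); print(rel(P,M)); print(robot.sense()['joints'])
```

```text
([-0.0009, -0.0028, 0.0992], [0.003, -0.002, 0.001])
[-0.7596795  -0.26641475  2.14285842  0.06738826  0.66543025 -0.11185412]
```

View pics/w12.png

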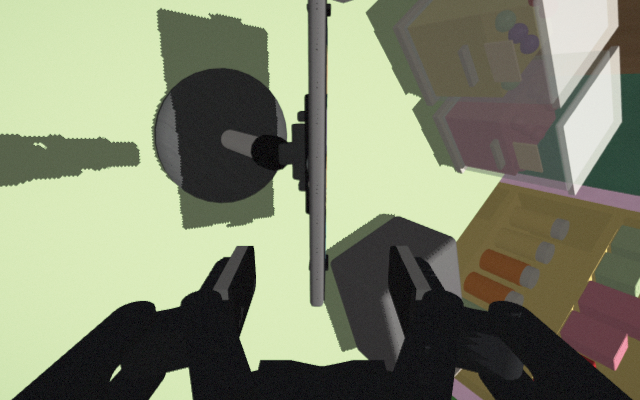

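View pics/s12.png

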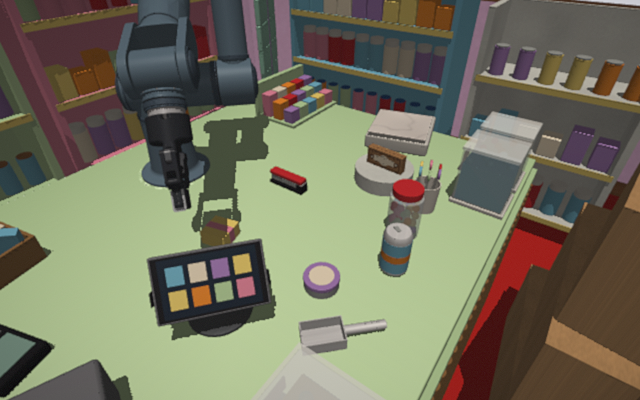

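Emit:
{"op": "move_arm", "data": {
  "grip": [0.6, 0.5, 0.5, 0.5, 0.5, 0.5, 0, 0, 0, 0, 0, 0, 0],
  "travel": [
    [-0.001, -0.003, 0.03],
    [-0.001, -0.003, 0.06],
    [-0.001, -0.003, 0.08],
    [-0.001, -0.003, 0.09],
    [-0.001, -0.003, 0.097],
    [-0.001, -0.003, 0.097],
    [-0.001, -0.003, 0.097],
    [-0.001, -0.003, 0.097],
    [-0.001, -0.003, 0.097],
    [-0.001, -0.003, 0.097],
    [-0.001, -0.003, 0.097],
    [-0.001, -0.003, 0.097],
    [-0.001, -0.003, 0.097]
  ],
  "rot": [
    [0, 0, 0],
    [0, 0, 0],
    [0, 0, 0],
    [0, 0, 0],
    [0, 0, 0],
    [0, 0, 0],
    [0, 0, 0],
    [0, 0, 0],
    [0, 0, 0],
    [0, 0, 0],
    [0, 0, 0],
    [0, 0, 0],
    [0, 0, 0]
  ]
}}

```text
clock: 22.2
position: [0.5269, -0.3266, 0.1532]
tool_rot: [2.331, 1.102, 0.342]
ft_force: [-6.6, 3.2, 4.1]
opening: 0.105
```

Run:
```python
from tp import *
s=robot.sense(); print(s['position'],s['ft_force'],s['wrist_torque'],s['opening'])
cur=(s['position'],R.from_rotvec(s['tool_rot']).as_matrix())
# nominal relative motion from actual fitted start (2.452,.599)
P0,M0=pose(2.452,.599); print('err',rel(P0,M0))
for k in range(1,9):
    P,M=pose(2.452,.599*(1-k/8)); print(rel(P,M,(P0,M0)))
```

```text
[ 0.52688851 -0.32663287  0.15316272] [-6.56718426  3.18966386  4.09094554] [ 0.79654632  0.97745701 -0.06925013] 0.10477572452910305
err ([0.0001, 0.001, 0.0028], [0.001, -0.002, 0.001])
([0.0, 0.0025, 0.0011], [0.075, -0.0, 0.0])
([-0.0, 0.005, 0.0025], [0.15, -0.0, -0.0])
([-0.0, 0.0073, 0.004], [0.225, -0.0, 0.0])
([0.0, 0.0096, 0.0057], [0.3, -0.0, 0.0])
([0.0, 0.0116, 0.0075], [0.374, -0.0, 0.0])
([0.0, 0.0136, 0.0095], [0.449, -0.0, 0.0])
([0.0, 0.0154, 0.0116], [0.524, 0.0, 0.0])
([0.0, 0.017, 0.0139], [0.599, 0.0, 0.0])
```

Emit:
{"op": "move_arm", "data": {
  "grip": [0, 0, 0, 0, 0],
  "travel": [
    [0, 0.0025, 0.001],
    [0, 0.005, 0.0025],
    [0, 0.0073, 0.004],
    [0, 0.0096, 0.0057],
    [0, 0.0096, 0.0057]
  ],
  "rot": [
    [0.075, 0, 0],
    [0.15, 0, 0],
    [0.225, 0, 0],
    [0.3, 0, 0],
    [0.3, 0, 0]
  ]
}}

```text
clock: 22.7
position: [0.5358, -0.334, 0.1539]
tool_rot: [2.591, 1.225, 0.186]
ft_force: [-1.7, 0.6, 1.3]
opening: 0.101
```

Run:
```python
from tp import *
s=robot.sense(); print(s['position'],s['ft_force'],s['wrist_torque'],s['opening'])
P,M=pose(2.452,.2995); print('err',rel(P,M))
P,M=pose(2.452,0); print('to upright',rel(P,M))
p=vision.snapshot('wrist'); cv2.imwrite('pics/w13.png',p['pixels'])
```

```text
[ 0.53576459 -0.33397155  0.15394886] [-1.69172344  0.64318137  1.25038575] [0.50699278 0.50171589 0.00372303] 0.101098036622145
err ([0.0001, 0.0014, 0.0024], [-0.001, -0.002, 0.002])
to upright ([0.0, 0.0109, 0.008], [0.299, -0.002, 0.002])
```

View pics/w13.png

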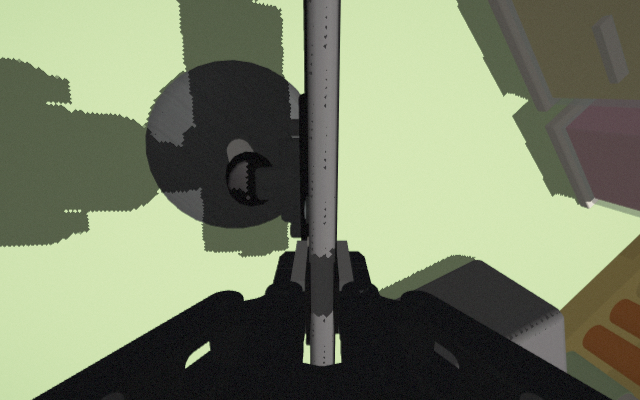

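Emit:
{"op": "move_arm", "data": {
  "grip": [0, 0, 0, 0, 0, 0],
  "travel": [
    [0, 0.002, 0.001],
    [0, 0.0045, 0.002],
    [0, 0.007, 0.0045],
    [0, 0.0097, 0.0065],
    [0, 0.0097, 0.0065],
    [0, 0.0097, 0.0065]
  ],
  "rot": [
    [0.075, 0, 0],
    [0.15, 0, 0],
    [0.225, 0, 0],
    [0.3, -0.001, 0.001],
    [0.3, -0.001, 0.001],
    [0.3, -0.001, 0.001]
  ]
}}

```text
clock: 23.35
position: [0.5444, -0.341, 0.1513]
tool_rot: [2.838, 1.34, 0.003]
ft_force: [-0.6, 0.2, 2.0]
opening: 0.102
```

Run:
```python
from tp import *
s=robot.sense(); print(s['position'],s['ft_force'],s['wrist_torque'],s['opening'],s['joints'])
P0,M0=pose(2.452,0); print('err',rel(P0,M0))
for k in range(1,13):
    P,M=pose(2.452+(1.494-2.452)*k/12,0); print(rel(P,M,(P0,M0)))
```

```text
[ 0.54440367 -0.34103823  0.15129606] [-0.58858722  0.2433793   2.01137646] [0.26822608 0.35087599 0.00897881] 0.10243325425269047 [-7.35925576e-01  3.04157309e-01  1.63887159e+00  2.65974789e-04
  1.19482240e+00 -4.76591680e-02]
err ([0.0, 0.0016, 0.0018], [0.004, -0.0, 0.001])
([-0.0028, -0.0025, 0.0], [0.0, 0.0, 0.08])
([-0.0053, -0.0052, 0.0], [0.0, 0.0, 0.16])
([-0.0077, -0.0081, 0.0], [0.0, 0.0, 0.24])
([-0.0098, -0.0112, 0.0], [0.0, 0.0, 0.319])
([-0.0116, -0.0145, 0.0], [0.0, 0.0, 0.399])
([-0.0132, -0.0179, 0.0], [0.0, 0.0, 0.479])
([-0.0145, -0.0214, 0.0], [0.0, 0.0, 0.559])
([-0.0155, -0.025, 0.0], [0.0, 0.0, 0.639])
([-0.0163, -0.0286, 0.0], [0.0, 0.0, 0.719])
([-0.0167, -0.0324, 0.0], [0.0, 0.0, 0.798])
([-0.0169, -0.0361, 0.0], [0.0, 0.0, 0.878])
([-0.0167, -0.0398, 0.0], [0.0, 0.0, 0.958])
```

Emit:
{"op": "move_arm", "data": {
  "grip": [0, 0, 0, 0, 0, 0, 0],
  "travel": [
    [-0.0028, -0.0025, 0],
    [-0.0053, -0.0052, 0],
    [-0.0077, -0.0081, 0],
    [-0.0098, -0.0112, 0],
    [-0.0116, -0.0145, 0],
    [-0.0132, -0.0179, 0],
    [-0.0132, -0.0179, 0]
  ],
  "rot": [
    [0.004, 0, 0.08],
    [0.004, 0, 0.16],
    [0.004, 0, 0.24],
    [0.004, 0, 0.319],
    [0.004, 0, 0.399],
    [0.004, 0, 0.479],
    [0.004, 0, 0.479]
  ]
}}

```text
clock: 24.05
position: [0.5222, -0.3403, 0.1515]
tool_rot: [3.075, 0.628, 0.005]
ft_force: [1.6, -3.3, -2.2]
opening: 0.105
```

Run:
```python
from tp import *
s=robot.sense(); print(s['position'],s['ft_force'],s['wrist_torque'],s['opening'],s['joints'])
y0=2.452-.479
P0,M0=pose(y0,0); print('err',rel(P0,M0))
for k in range(1,7):
    P,M=pose(y0+(1.494-y0)*k/6,0); print(rel(P,M,(P0,M0)))
```

```text
[ 0.52215163 -0.3402811   0.15145172] [ 1.56327875 -3.33534716 -2.19878424] [-0.47732236 -0.24464318 -0.24766513] 0.10469074645826576 [-7.59535717e-01  2.61625699e-01  1.69097531e+00  8.02272938e-04
  1.18429114e+00  4.07980190e-01]
err ([0.001, 0.0011, 0.002], [0.004, -0.003, 0.001])
([-0.0028, -0.0025, 0.0], [0.0, 0.0, 0.08])
([-0.0053, -0.0052, 0.0], [0.0, 0.0, 0.16])
([-0.0077, -0.0081, 0.0], [0.0, 0.0, 0.24])
([-0.0098, -0.0112, 0.0], [0.0, 0.0, 0.319])
([-0.0116, -0.0145, 0.0], [0.0, 0.0, 0.399])
([-0.0132, -0.0179, 0.0], [0.0, 0.0, 0.479])
```

Emit:
{"op": "move_arm", "data": {
  "grip": [0, 0, 0, 0, 0, 0, 0, 0],
  "travel": [
    [-0.0028, -0.0025, 0],
    [-0.0053, -0.0052, 0],
    [-0.0077, -0.0081, 0],
    [-0.0098, -0.0112, 0],
    [-0.0116, -0.0145, 0],
    [-0.0132, -0.0179, 0],
    [-0.0132, -0.0179, 0],
    [-0.0132, -0.0179, 0]
  ],
  "rot": [
    [0.004, -0.002, 0.08],
    [0.004, -0.002, 0.16],
    [0.004, -0.002, 0.24],
    [0.004, -0.002, 0.319],
    [0.004, -0.002, 0.399],
    [0.004, -0.002, 0.479],
    [0.004, -0.002, 0.479],
    [0.004, -0.002, 0.479]
  ]
}}

```text
clock: 24.85
position: [0.503, -0.3297, 0.1515]
tool_rot: [3.137, -0.118, 0.005]
ft_force: [1.2, -4.2, -4.0]
opening: 0.106
```

Run:
```python
from tp import *
s=robot.sense(); print(s['position'],s['ft_force'],s['wrist_torque'],s['opening'],s['joints'])
P0,M0=pose(1.494,0); print('err',rel(P0,M0))
p=vision.snapshot('wrist'); cv2.imwrite('pics/w14.png',p['pixels'])
p=vision.snapshot('scene'); cv2.imwrite('pics/s14.png',p['pixels'])
```

```text
[ 0.50304051 -0.32968549  0.15146211] [ 1.18129948 -4.21191696 -4.04517952] [-0.85972803 -0.27811621 -0.33475285] 0.10646388025056498 [-7.68830338e-01  2.14158160e-01  1.74777556e+00  8.88860539e-04
  1.17590468e+00  8.76524352e-01]
err ([0.0013, -0.0002, 0.002], [0.002, -0.003, 0.002])
```

View pics/w14.png

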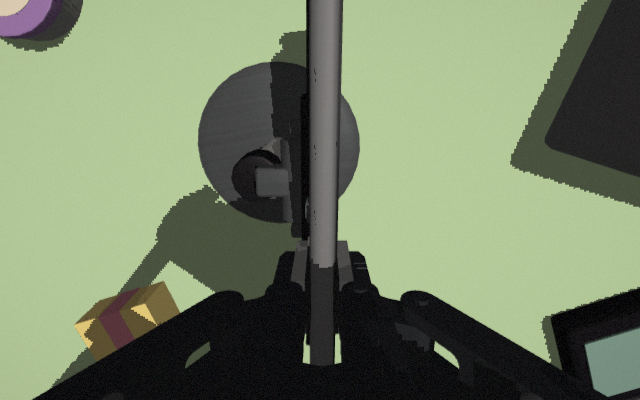

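View pics/s14.png

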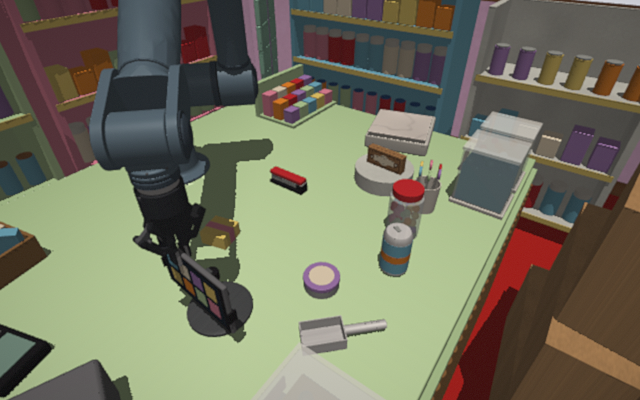

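Emit:
{"op": "move_arm", "data": {
  "grip": [0.2, 0.3, 0.5, 0.5, 0.5, 0.5, 0.5, 0.5, 0.5, 0.5, 0.5],
  "travel": [
    [0, 0, 0],
    [0, 0, 0],
    [0, 0, 0],
    [0, 0, 0],
    [0, 0, -0.02],
    [0, 0, -0.05],
    [0, 0, -0.09],
    [-0.02, -0.02, -0.13],
    [-0.03, -0.04, -0.17],
    [-0.03, -0.04, -0.19],
    [-0.03, -0.04, -0.19]
  ],
  "rot": [
    [0, 0, 0],
    [0, 0, 0],
    [0, 0, 0],
    [0, 0, 0],
    [0, 0, 0],
    [0, 0, 0],
    [0, 0, 0],
    [0, 0, 0],
    [0, 0, 0],
    [0, 0, 0],
    [0, 0, 0]
  ]
}}

```text
clock: 26.05
position: [0.4767, -0.2877, 0.3461]
tool_rot: [3.133, -0.116, 0.015]
ft_force: [0.1, 0.1, -0.0]
opening: 0.5
```

Run:
```python
from tp import *
d={}
for n in('wrist','scene','side'):
    p=vision.snapshot(n); c=cam(p); cv2.imwrite(f'pics/{n}15.png',p['pixels']); d[n]=({k:p[k] for k in('fx','fy','cx','cy')},c)
pickle.dump(d,open('w15.pkl','wb'))
s=robot.sense(); print(s['position'],s['ft_force'])
q=(*S,1.494,0)
p,c=d['wrist']; im=cv2.imread('pics/wrist15.png'); im2=im.copy()
for dx in(-.005,.005):
  L=np.array([proj(p,tab(q[:2],q[2],q[3],dx,a*.1025,b),c) for a,b in((1,0),(-1,0),(-1,-.125),(1,-.125))]).astype(int)
  cv2.polylines(im2,[L],True,(0,0,255) if dx<0 else (255,0,0),1)
cv2.imwrite('pics/o15.png',im2)
```

```text
[ 0.47522924 -0.28698684  0.33961835] [ 0.36406919  0.39537068 -0.95845206]
```

View pics/o15.png

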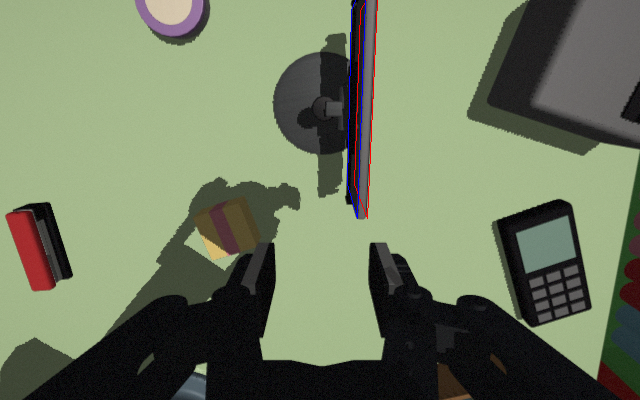

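View pics/scene15.png

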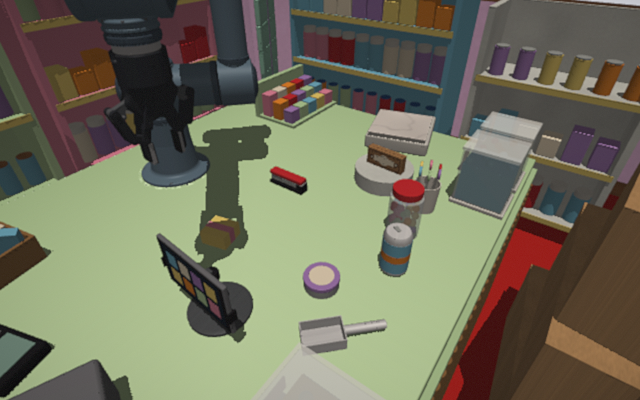

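View pics/side15.png

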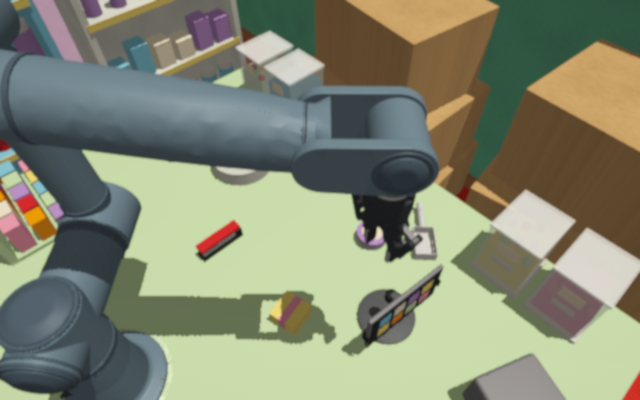

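Emit:
{"op": "move_arm", "data": {
  "grip": [0.5, 0.5, 0.5, 0.5, 0.5, 0.5],
  "travel": [
    [0.03, -0.02, 0],
    [0.06, -0.05, 0],
    [0.08, -0.06, 0],
    [0.08, -0.06, 0],
    [0.08, -0.06, 0],
    [0.08, -0.06, 0]
  ],
  "rot": [
    [0, 0, 0],
    [0, 0, 0],
    [0, 0, 0],
    [0, 0, 0],
    [0, 0, 0],
    [0, 0, 0]
  ]
}}

```text
clock: 26.8
position: [0.5587, -0.2336, 0.3385]
tool_rot: [-3.138, 0.119, 0.002]
ft_force: [-0.7, -0.4, 1.1]
opening: 0.505
```

Run:
```python
from tp import *
p=vision.snapshot('wrist'); c=cam(p); cv2.imwrite('pics/w16.png',p['pixels']); pickle.dump(({k:p[k] for k in('fx','fy','cx','cy')},c),open('w16.pkl','wb'))
im=p['pixels']
q=(*S,1.494,0)
a=np.array([proj(p,tab(q[:2],q[2],q[3],dx,s*.1025,b),c) for dx in(-.005,.005) for s in (1,-1) for b in (0,-.125)]); print(a.round(1).tolist())
x0,y0=int(a[:,0].min())-15,max(0,int(a[:,1].min())-12); x1,y1=int(a[:,0].max())+15,int(a[:,1].max())+12
cv2.imwrite('pics/w16c.png',cv2.resize(im[y0:y1,x0:x1],None,fx=2.5,fy=2.5,interpolation=cv2.INTER_CUBIC)); print(x0,y0,x1,y1)
```

```text
[[424.7, 291.2], [398.3, 239.5], [446.4, 77.9], [409.8, 81.2], [414.8, 291.2], [391.0, 239.5], [434.5, 77.9], [401.4, 81.2]]
375 65 461 303
```

View pics/w16c.png

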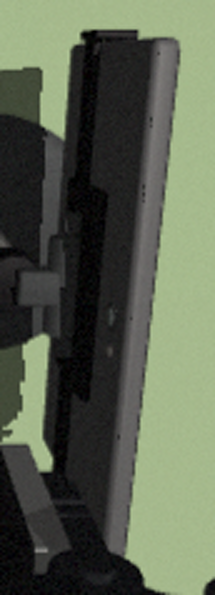

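Run:
```python
from h import *
s=robot.sense(); print(s['clock'],s['ft_force'],np.abs(s['joint_vel']).max())
print(robot.job_done())
```

```text
26.85 [-0.06978488 -0.46426957 -0.09967045] 0.007978311857609973
the job is handed in; nothing more can be done
None
```

I stood the box on a long edge in the middle of the plinth, set the tablet upright and turned it towards the plinth, then handed the job in at 26.9 s of 72 s. No verdict came back, so these are my own measurements.

**How it was done:** I laid the box flat so that it overhung the plinth rim and re-gripped it there across its thickness. I then turned it on edge and set it down with the label towards the tablet. For the tablet, I pinched the top edge, tilted it from about 0.60 rad of lean to upright, and swivelled it from about 140° to 86°.

**Last checks:**
- **Box:** the wrist camera put it at about (0.585, 0.333), within 5 mm of my estimates of the plinth's middle. The label faces 265.3°, against a tablet view of about 85.6°, so it is square to within about 1°. The pictures show it standing on its long edge.
- **Tablet:** the gripper was within 0.3° of upright just before release. The wrist picture fits the swivel angle I wanted, but the lower edge was 3–4 px off. That could mean up to about 0.03–0.04 rad of lean, and the limit is 0.1.
- **Everything else:** the robot was clear of everything at the end. The other things on the counter look unmoved in the pictures. I did not measure their positions again.

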